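# Set up a kiln shelf: build the third prop, then set the pots

## Task

Set up this kiln shelf. First, while cup, disc and bowl are still on the bench, build the missing third prop upright on the bare ring mark: the base piece, and over its cone whichever tube ring brings it level with the two standing posts. Then stand the bisque cup midway between the new prop and the square post, lay the drip disc midway between the new prop and the round post and stand the dark bowl centred on it, without shifting the two posts or tipping a pot over.

Things in the scene. Friction and masses are not known exactly. Their poses are not given: they have to be found in the camera images.
- kiln_shelf: Flat white-washed kiln shelf, 235 (its x) x 290 (its y) x 15 mm thick, fixed on the bench at any yaw. Origin: centre of its underside. Two posts stand at (90, 115) and (90, -115) mm in its x, y; which one is square varies. The bare brown ring mark, 43 mm across, is at (-90, 0) mm, by the middle of the other long side. Midway from mark to posts is (0, 57.5) and (0, -57.5).
- square_post: Loose upright kiln post of square section, 38 x 38 x 96 mm tall, flat solid top, standing on the shelf near a corner. Origin: centre of its underside, z up.
- round_post: Loose upright round tubular kiln post, 40 mm outside diameter, 23 mm bore, 96 mm tall, standing on the shelf near the other corner. Origin: centre of its underside, z up.
- prop_base: Base piece of a kiln prop: solid upright cylinder, 40 mm diameter, shoulder 60 mm above its underside, with a blunt cone (19 mm across at the foot, 12 mm at the top, 8 mm high) standing up in the middle of the shoulder. Stands on the bench, cone up. Origin: centre of its underside, z up.
- tall_ring: Tube ring, 40 mm outside diameter, 23 mm bore right through, 36 mm tall, standing on end on the bench. Either end fits over the base piece's cone (2 mm play all round), resting on the shoulder. Origin: centre of its underside, z up.
- short_ring: Tube ring like the other but only 18 mm tall (40 mm outside, 23 mm bore). Origin: centre of its underside, z up.
- drip_disc: Plain flat pinkish clay disc (goes under a glazed pot to catch drips), 56 mm diameter, 14 mm thick, lying on the bench. Origin: centre of its underside, z up.
- dark_bowl: Small dark brown glazed bowl, 72 mm across the rim, 47 mm tall, foot 44 mm across, open; walls lean out a little. Wall about 5 mm thick, its middle 32 mm from the axis 10 mm below the rim. Pinch the wall from above, one finger inside. Origin: centre of its underside, z up.
- bisque_cup: Unglazed pink-orange cup without handle, 72 mm across, 77 mm tall, foot 54 mm across, open at the top. Wall about 5 mm thick, nearly upright, its middle 33 mm from the axis; inside about 65 mm deep. Pinch the wall from above, one finger inside. Origin: centre of its underside, z up.
Not all that is in view belongs to the job. What is shaped like the prop_base but blue or yellow is not meant.

How it is judged:
By the outcome, as a careful person would: the job done as asked, in the order asked, and still so for the second after the job is handed in, with the robot touching nothing.
It also fails if it takes over 128 s, if anything falls off the work surface, if the arm or the gripper's body presses on something with over 40 N, if the wrist force passes 120 N, or if a joint passes its speed limit or range.

## Robot

A 6-joint arm with a two-finger parallel gripper is mounted at the origin on a cart in front of the work surface, level with it; the furniture and walls round the work are solid. World frame = base frame: x ahead of the robot, y to its left, z up, the work surface at z = 0. Lengths are in mm, angles in rad, forces in N, time in s.
With the tool pointing down it reaches from about 300 to 775 mm from the base axis. Payload 14.6 kg.
Tool frame: the origin (TCP) lies between the finger pads; the fingertips stand ahead of it and the grasp point (between the pads) lies 11 mm behind it (manip.finger_overhang is the z of the fingertips in the tool frame, in mm); z points along the fingers, y is the line along which they close (so a half turn about z gives the same grasp; the last joint's range is limited). The gripper opens to 94 mm and grips with 3 to 60 N. Pads are 16 mm wide; open, the fingers measure 119 mm over their backs; the gripper's body (75 mm by 177 mm) begins 78 mm behind the grasp point.
Start: joints at [-1.21, 0.3, 1.521, -0, 1.321, -0.067], TCP at [228.171, -500.427, 213.446] pointing down, gripper open.
Joint ranges: [-3.03, 3.03], [-0.79, 2.21], [0.23, 2.52], [-1.04, 4.18], [0, 3.07], [-2.55, 2.55]. Speed limits (rad/s): [2.22, 2.22, 2.57, 3.14, 3.14, 3.14].

## Interface

Orientations are given as [roll, pitch, yaw] about the fixed x, y, z axes, in that order (R = Rz(yaw) Ry(pitch) Rx(roll)).
In Python, from cell import manip gives the robot as it stands.
- The arm moves only by the tool jog_arm, never from a script. Its argument "series" is a list of rows, each a list of 7 numbers: the shift along the world's x, y, z as a fraction of full scale, then the turn, a rotation vector about the world's x, y, z as a fraction of full scale, then the closure, from 0 (fully open) to 1 (shut). In form: [[dx, dy, dz, wx, wy, wz, fingers], ...]. A call has 1 to 8 rows; each row is the pose to reach, as a shift and turn from the pose commanded when the call began; what a row does not reach only later rows make up. Full scale, the value 1, is 120 mm for a shift and 90 degrees for a turn. A row lasts 1/12 s, in which the tool goes at most 41.7 mm and 7.16 degrees, less where a joint would pass 70% of its speed; a pose out of reach is approached as far as the arm can. A call with a number of a shift or a turn outside -1 to 1 is refused whole. A call with a gripper value outside its range is refused whole. The fingers move at their own pace and stop on an object; "grip_force" is the grip in N (left out, the last holds). Time passes only in rows, so rows that repeat a pose let the fingers close. It gives the time, the measured TCP pose, the force, the opening and the grip force at its end, in the units of the state.
- manip.read_state(): the state, without advancing time (a new reading comes with each control period).
- manip.camera(name): name is "scene" or "top" or "wrist"; returns a dict with "frame" (420x560x3 uint8, red, green, blue), "vfov" (degrees; the focal length in pixels is half the picture's height over the tangent of half this angle, whatever the lens; pixels are square), "cx", "cy" (the principal point, pixels), "k1" (the pictures are not rectified: a ray, as slopes to the right and down, at radius r is drawn at 1 + k1 r^2 times it, then the intrinsics apply), "R" (3x3) and "t" (3): a world point X has camera coordinates R X + t; the wrist camera has in their place "hand_eye" (4x4, takes a point from camera to tool coordinates, whose origin is the TCP and whose axes are the flange's). Camera axes: x right, y down, z forward; pixel columns grow to the right and rows downward; lengths in mm; the calibration is good to about 2 mm. A picture is of the moment at which its call begins: read the wrist's pose just before it. There is no depth.
- manip.sign_off(): hands the job in; it is judged then, once.
The state is a dict: "clock": time; "joints": joint angles; "qd": joint speeds; "effort": joint torques, N m; "eef_pos": TCP position; "eef_rot": TCP orientation; "wrist_force": force on the tool from outside, world axes, zero at the start; "moment": the same for the moment, N m; "finger_gap": finger opening in mm; "finger_force": force on a finger pad.
Only numpy, scipy, OpenCV 4.12 (cv2) and the standard library are available. Lean on these libraries where they do the work, as an engineer would, in place of code of your own. Each camera call takes 0.05 s, during which the arm holds its last target. There are 200 camera calls.

## Working session

There is one attempt and no reset: what is moved stays moved. The work goes in short steps, Python scripts to look and compute and a tool call to move; the robot and the scene stay as the last step left them, time stands still between calls to the robot, and variables do not carry over. Pictures are saved under pics/ and viewed, at most 14 in all, crops included, and the job is handed in when it is done.

Besides the shell and the picture viewer there is one more tool, called as name([rows], argument=value, ...), one row to a line, values as JSON. jog_arm: Moves the arm, as the interface text tells. Its arguments: {"type":"object","properties":{"series":{"type":"array"},"grip_force":{"type":"number"}},"required":["series"]}

```bash
ls; mkdir -p pics; cat > h.py <<'E'
import numpy as np, cv2
from cell import manip
from scipy.spatial.transform import Rotation as Ro
def snap(name,fn=None):
    s=manip.read_state(); c=manip.camera(name)
    if name=="wrist":
        T=np.eye(4); T[:3,:3]=Ro.from_euler('xyz',s['eef_rot']).as_matrix(); T[:3,3]=s['eef_pos']
        W=np.linalg.inv(T@np.array(c['hand_eye'])); c['R']=W[:3,:3]; c['t']=W[:3,3]
    c['R']=np.array(c['R']);c['t']=np.array(c['t'])
    if fn: cv2.imwrite('pics/'+fn,c['frame'][:,:,::-1])
    return c
def K(c):
    f=c['frame'].shape[0]/2/np.tan(np.radians(c['vfov'])/2)
    return np.array([[f,0,c['cx']],[0,f,c['cy']],[0,0,1]]),np.array([c['k1'],0,0,0,0.])
def ray(c,px,z):
    k,d=K(c); u=cv2.undistortPoints(np.array(px,float).reshape(-1,1,2),k,d).reshape(-1,2)
    v=np.c_[u,np.ones(len(u))]@c['R']; o=-c['R'].T@c['t']
    return o+v*((z-o[2])/v[:,2])[:,None]
def proj(c,X):
    k,d=K(c); return cv2.projectPoints(np.array(X,float).reshape(-1,1,3),cv2.Rodrigues(c['R'])[0],c['t'],k,d)[0].reshape(-1,2)
E
python3 - <<'E'
from h import *
s=manip.read_state();print(s, manip.finger_overhang)
for n in("scene","top"):
    c=snap(n,n+'0.png');print(n,(-c['R'].T@c['t']).round(),c['R'][2].round(2),c['vfov'],c['k1'])
E
```

```text
pics
{'clock': 0.0, 'joints': array([-1.20956719e+00,  3.00480671e-01,  1.52159511e+00,  1.04073579e-05,
        1.32067760e+00, -6.65753395e-02]), 'qd': array([-0.00243429, -0.00069947, -0.00128505, -0.00135046, -0.00035122,
        0.00195384]), 'effort': array([-1.49367293e-03, -5.31812990e+01, -3.52732301e+01,  7.07569672e-02,
        2.44608679e-02, -8.87944020e-05]), 'eef_pos': array([ 228.10298971, -500.18994382,  212.87513718]), 'eef_rot': array([-3.14043517e+00, -8.72766882e-05,  4.27801844e-01]), 'wrist_force': array([ 0.28747034, -0.23361822,  0.37856843]), 'moment': array([0.01376731, 0.02583877, 0.02902968]), 'finger_force': 0.0, 'finger_gap': 93.90558513688228} 8.0
scene [ 18. 596. 748.] [ 0.54 -0.46 -0.7 ] 57.526588425084874 -0.060155515255153974
top [ 402.  140. 1327.] [ 0.11  0.01 -0.99] 52.979274949481734 0.01342525948347221
```

View pics/top0.png

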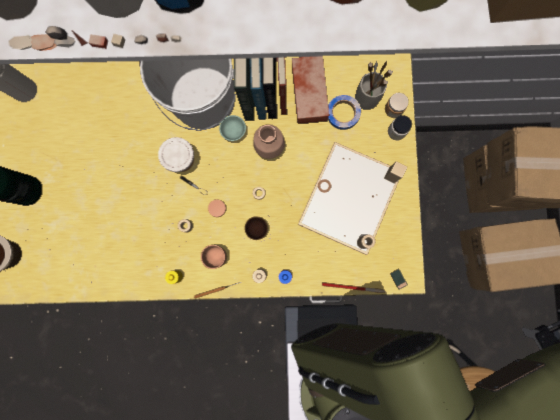

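View pics/scene0.png

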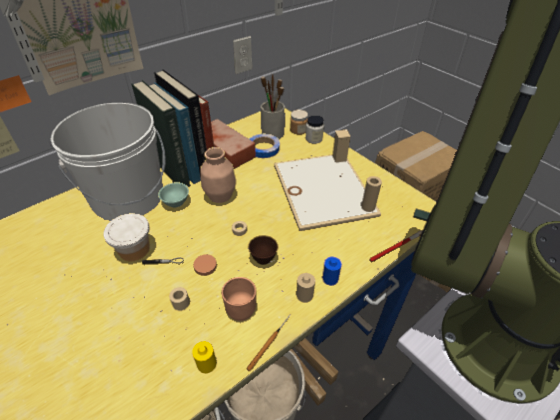

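Top view candidates for the prop base: beige at (259,275); blue at (286,276) and yellow at (173,277) are decoys. Rings: (185,226) and (259,193), with the scene view suggesting the first is the taller. Cup is at (214,256), disc (217,208), bowl (256,228), square post (397,172), round post (367,241) and ring mark (324,186).

```bash
python3 - <<'E'
from h import *
c=snap('top');s=snap('scene')
P={'base':(259,275,64),'ringA':(185,226,36),'ringB':(259,193,18),'cup':(214,256,77),'disc':(217,208,14),'bowl':(256,228,47),'sq':(397,166,111),'rd':(366,240,111),'mark':(324,186,15)}
for k,v in P.items():
    X=ray(c,[v[:2]],v[2])[0]; print(k,X.round(),proj(s,X).round())
# shelf corners by mask
f=c['frame'];hsv=cv2.cvtColor(f,cv2.COLOR_RGB2HSV)
m=((hsv[...,1]<60)&(hsv[...,2]>150)).astype(np.uint8)*255; m[:130]=0;m[265:]=0;m[:,:290]=0;m[:,412:]=0
m=cv2.morphologyEx(m,cv2.MORPH_CLOSE,np.ones((9,9)))
ct=max(cv2.findContours(m,0,2)[0],key=cv2.contourArea)
X=ray(c,ct.reshape(-1,2),15)[:,:2].astype(np.float32); print(cv2.minAreaRect(X),cv2.boxPoints(cv2.minAreaRect(X)).round())
a=cv2.resize(f[140:290,150:310],None,fx=3.4,fy=3.4,interpolation=2)
b=cv2.resize(s['frame'][200:380,140:360],(0,0),fx=2.5,fy=2.5,interpolation=2)
cv2.imwrite('pics/z1.png',b[:,:,::-1])
E
```

```text
base [358. 235.  64.] [[306. 277.]]
ringA [512. 462.  36.] [[181. 294.]]
ringB [612. 234.  18.] [[241. 226.]]
cup [417. 366.  77.] [[241. 288.]]
disc [568. 367.  14.] [[206. 262.]]
bowl [499. 243.  47.] [[264. 246.]]
sq [ 666. -179.  111.] [[340. 132.]]
rd [452. -78. 111.] [[372. 181.]]
mark [629.  29.  15.] [[295. 191.]]
((590.6262817382812, -50.91566467285156), (224.67501831054688, 278.6674499511719), 64.55595397949219) [[ 417.  -92.]
 [ 668. -212.]
 [ 765.   -9.]
 [ 513.  110.]]
```

View pics/z1.png

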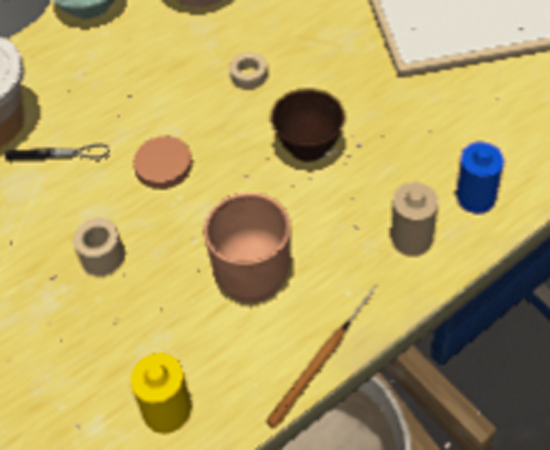

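The crop confirms it: beige base at crop (414,215), tall ring at (98,245), short ring at (250,70); blue and yellow are decoys. Moving over the base now.

jog_arm([
  [1, 1, 0, 0, 0, 0.12, 0],
  [1, 1, 0, 0, 0, 0.12, 0],
  [1, 1, 0, 0, 0, 0.12, 0],
  [1, 1, 0, 0, 0, 0.12, 0],
  [1, 1, 0, 0, 0, 0.12, 0],
], grip_force=25)

```text
clock: 0.62
eef_pos: [351.6, -376.5, 213.5]
eef_rot: [-3.141, -0.001, 0.621]
wrist_force: [-0.9, -1.9, 0.4]
finger_gap: 94.1
finger_force: 0.0
```

jog_arm([
  [0.5, 1, 0, 0, 0, 0.12, 0],
  [0.5, 1, 0, 0, 0, 0.12, 0],
  [0.5, 1, 0, 0, 0, 0.12, 0],
  [0.5, 1, 0, 0, 0, 0.12, 0],
])

```text
clock: 0.95
eef_pos: [409.7, -256.6, 213.5]
eef_rot: [-3.141, -0.001, 0.808]
wrist_force: [-1.2, 0.0, 0.7]
finger_gap: 93.7
finger_force: 0.0
```

jog_arm([
  [0, 1, 0, 0, 0, 0.12, 0],
  [0, 1, 0, 0, 0, 0.12, 0],
  [0, 1, 0, 0, 0, 0.12, 0],
  [0, 1, 0, 0, 0, 0.12, 0],
])

```text
clock: 1.28
eef_pos: [407.9, -136.4, 213.6]
eef_rot: [-3.141, -0.001, 0.997]
wrist_force: [-0.9, -0.7, 0.2]
finger_gap: 93.6
finger_force: 0.0
```

jog_arm([
  [0, 1, 0, 0, 0, 0.12, 0],
  [0, 1, 0, 0, 0, 0.12, 0],
  [0, 1, 0, 0, 0, 0.12, 0],
  [0, 1, 0, 0, 0, 0.12, 0],
])

```text
clock: 1.62
eef_pos: [408.0, -16.6, 213.6]
eef_rot: [3.142, -0.001, 1.186]
wrist_force: [-0.7, -0.7, -0.1]
finger_gap: 94.0
finger_force: 0.0
```

jog_arm([
  [0, 1, 0, 0, 0, 0.12, 0],
  [0, 1, 0, 0, 0, 0.12, 0],
  [0, 1, 0, 0, 0, 0.12, 0],
  [0, 1, 0, 0, 0, 0.12, 0],
])

```text
clock: 1.95
eef_pos: [408.2, 103.2, 213.5]
eef_rot: [3.142, -0.001, 1.374]
wrist_force: [-0.0, -1.5, -0.3]
finger_gap: 93.8
finger_force: 0.0
```

jog_arm([
  [-0.4, 1, 0, 0, 0, 0.12, 0],
  [-0.4, 1, 0, 0, 0, 0.12, 0],
  [-0.4, 1, 0, 0, 0, 0.12, 0],
  [-0.4, 1, 0, 0, 0, 0.12, 0],
])

```text
clock: 2.28
eef_pos: [358.8, 222.7, 213.5]
eef_rot: [-3.141, -0.001, 1.562]
wrist_force: [0.2, -1.0, -0.6]
finger_gap: 94.1
finger_force: 0.0
```

```bash
python3 - <<'E'
from h import *
s=manip.read_state();print(s['clock'],s['eef_pos'].round(1),s['eef_rot'].round(3),s['joints'].round(2))
c=snap('wrist','w1.png');print(np.array(c['hand_eye']).round(2),c['vfov'],c['k1'])
E
```

```text
2.2833 [358.8 222.7 213.5] [-3.141e+00 -1.000e-03  1.562e+00] [0.47 0.01 1.86 0.   1.28 0.48]
[[ 0.0000e+00 -9.6000e-01 -2.6000e-01  7.6470e+01]
 [ 1.0000e+00  0.0000e+00 -0.0000e+00 -1.6000e-01]
 [ 0.0000e+00 -2.6000e-01  9.6000e-01 -1.7169e+02]
 [ 0.0000e+00  0.0000e+00  0.0000e+00  1.0000e+00]] 67.69540334261664 -0.007237756607989502
```

View pics/w1.png

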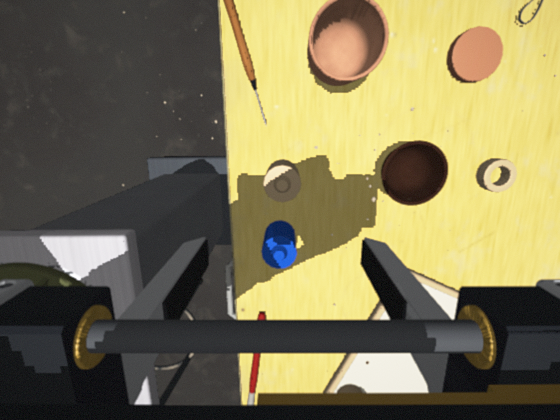

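Wrist view from above: base at (282,183), blue decoy (280,245), bowl (414,173), cup (348,38), disc (476,54), short ring (497,175). I'll measure them all here.

```bash
cat >> h.py <<'E'
def circ(c,m,z,box):
    x0,y0,x1,y1=box; mm=np.zeros_like(m); mm[y0:y1,x0:x1]=m[y0:y1,x0:x1]
    ct=max(cv2.findContours(mm,0,cv2.CHAIN_APPROX_NONE)[0],key=cv2.contourArea)
    X=ray(c,ct.reshape(-1,2),z)[:,:2]
    h=cv2.convexHull(X.astype(np.float32)).reshape(-1,2).astype(float)
    A=np.c_[2*X,np.ones(len(X))]; s=np.linalg.lstsq(A,(X**2).sum(1),rcond=None)[0]
    e=cv2.minEnclosingCircle(h.astype(np.float32))
    return s[:2].round(1),round(float(np.sqrt(s[2]+s[:2]@s[:2])),1),np.round(e[0],1),round(e[1],1)
E
python3 - <<'E'
from h import *
c=snap('wrist');f=c['frame'];hsv=cv2.cvtColor(f,cv2.COLOR_RGB2HSV)
H,S,V=[hsv[...,i].astype(int) for i in range(3)]
yel=((H>20)&(H<35)&(S>90)).astype(np.uint8)*255
non=255-yel
print('base68',ray(c,[(282,184)],68)[0].round(1))
for n,z,b in(('sring',18,(470,150,525,200)),('disc',14,(440,20,512,90)),('bowl',47,(375,130,455,212)),('cup',77,(300,0,395,100))):
    print(n,circ(c,non,z,b))
a=cv2.resize(f[130:280,230:330],None,fx=4,fy=4,interpolation=2); cv2.imwrite('pics/z2.png',a[:,:,::-1])
E
```

```text
base68 [357.1 237.5  68. ]
sring (array([610. , 238.4]), 21.3, array([609.7, 238.3]), 23.8)
disc (array([567. , 369.7]), 28.7, array([567.2, 368.7]), 30.3)
bowl (array([499.8, 245.7]), 34.9, array([499.4, 245.8]), 36.3)
cup (array([415.4, 368.4]), 35.8, array([415.5, 368.5]), 39.2)
```

View pics/z2.png

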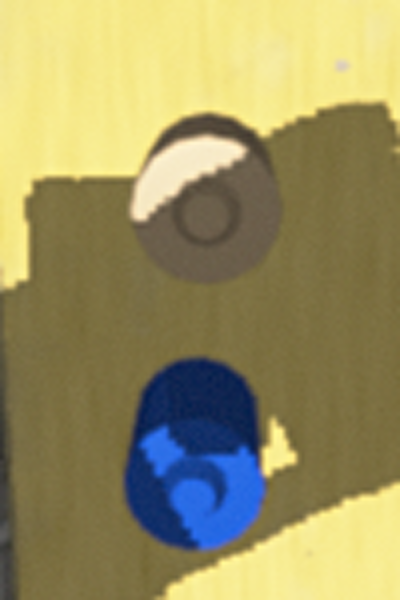

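jog_arm([
  [-0.015, 0.132, -0.4, 0, 0, 0, 0],
  [-0.015, 0.132, -0.8, 0, 0, 0, 0],
  [-0.015, 0.132, -0.8, 0, 0, 0, 0],
  [-0.015, 0.132, -0.8, 0, 0, 0, 0],
])

```text
clock: 2.72
eef_pos: [357.8, 233.0, 114.3]
eef_rot: [-3.136, 0.003, 1.557]
wrist_force: [0.2, 0.4, 0.8]
finger_gap: 93.9
finger_force: 0.0
```

jog_arm([
  [0, 0, -0.3, 0, 0, 0, 0],
  [0, 0, -0.55, 0, 0, 0, 0],
  [0, 0, -0.78, 0, 0, 0, 0],
  [0, 0, -0.78, 0, 0, 0, 0.5],
  [0, 0, -0.78, 0, 0, 0, 0.7],
  [0, 0, -0.78, 0, 0, 0, 0.7],
  [0, 0, -0.78, 0, 0, 0, 0.7],
  [0, 0, -0.78, 0, 0, 0, 0.7],
], grip_force=25)

```text
clock: 3.38
eef_pos: [359.4, 235.7, 25.5]
eef_rot: [3.139, -0.001, 1.559]
wrist_force: [1.0, 0.6, -0.2]
finger_gap: 64.3
finger_force: 0.0
```

jog_arm([
  [0, 0, 0, 0, 0, 0, 0.7],
  [0, 0, 0, 0, 0, 0, 0.7],
  [0, 0, 0, 0, 0, 0, 0.7],
  [0, 0, 0, 0, 0, 0, 0.7],
])

```text
clock: 3.72
eef_pos: [358.3, 235.5, 24.0]
eef_rot: [-3.142, -0.0, 1.559]
wrist_force: [-2.2, -0.2, 5.0]
finger_gap: 39.7
finger_force: 25.0
```

jog_arm([
  [0, 0, 0.3, 0, 0, 0, 0.7],
  [0, 0, 0.6, 0, 0, 0, 0.7],
  [0, 0, 1, 0, 0, 0, 0.7],
  [0, 0, 1, 0, 0, 0, 0.7],
  [0, 0, 1, 0, 0, 0, 0.7],
])

```text
clock: 4.13
eef_pos: [359.3, 236.0, 145.9]
eef_rot: [3.137, -0.002, 1.559]
wrist_force: [0.7, -0.4, -1.9]
finger_gap: 39.6
finger_force: 25.0
```

jog_arm([
  [0.3, -0.3, 0.3, 0, 0, 0, 0.7],
  [0.6, -0.6, 0.5, 0, 0, 0, 0.7],
  [0.8, -0.8, 0.5, 0, 0, 0, 0.7],
  [0.8, -1, 0.5, 0, 0, 0, 0.7],
  [0.8, -1, 0.5, 0, 0, 0, 0.7],
  [0.8, -1, 0.5, 0, 0, 0, 0.7],
])

```text
clock: 4.63
eef_pos: [454.5, 113.7, 201.9]
eef_rot: [-3.139, 0.001, 1.555]
wrist_force: [0.7, -0.1, -2.5]
finger_gap: 39.7
finger_force: 25.0
```

jog_arm([
  [0.3, -0.3, 0, 0, 0, 0, 0.7],
  [0.6, -0.6, 0, 0, 0, 0, 0.7],
  [0.8, -0.9, 0, 0, 0, 0, 0.7],
  [0.8, -1, 0, 0, 0, 0, 0.7],
  [0.8, -1, 0, 0, 0, 0, 0.7],
])

```text
clock: 5.05
eef_pos: [551.2, -7.3, 201.2]
eef_rot: [-3.139, 0.0, 1.557]
wrist_force: [0.0, 0.3, -2.1]
finger_gap: 39.8
finger_force: 25.0
```

jog_arm([
  [0.2, -0.2, 0, 0, 0, 0, 0.7],
  [0.4, -0.4, 0, 0, 0, 0, 0.7],
  [0.4, -0.4, 0, 0, 0, 0, 0.7],
  [0.4, -0.4, 0, 0, 0, 0, 0.7],
  [0.4, -0.4, 0, 0, 0, 0, 0.7],
])

```text
clock: 5.47
eef_pos: [597.7, -51.0, 202.4]
eef_rot: [-3.139, -0.001, 1.56]
wrist_force: [0.5, -0.6, -2.2]
finger_gap: 39.4
finger_force: 25.0
```

```bash
python3 - <<'E'
from h import *
s=manip.read_state();print(s['clock'],s['eef_pos'].round(1),s['eef_rot'].round(3),s['finger_gap'],s['joints'].round(2))
c=snap('wrist','w2.png')
E
```

```text
5.4667 [597.7 -51.  202.4] [-3.139e+00 -1.000e-03  1.560e+00] 39.439683359615636 [-0.15  0.42  1.38  0.    1.34 -0.14]
```

View pics/w2.png

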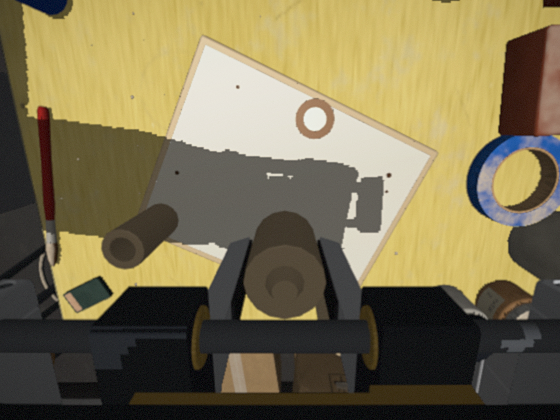

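Mark ring at (315,118), held base cone top at (285,283), round post top at (124,247), shelf corners at (204,37) and (436,152).

```bash
python3 - <<'E'
from h import *
c=snap('wrist');f=c['frame'];hsv=cv2.cvtColor(f,cv2.COLOR_RGB2HSV)
s=manip.read_state();H,S,V=[hsv[...,i].astype(int) for i in range(3)]
print('mark',circ(c,((S>70)*255).astype(np.uint8),15,(290,93,342,143)))
print('cone',ray(c,[(285,283)],s['eef_pos'][2]+44)[0]-s['eef_pos'])
print('corners',ray(c,[(204,37),(436,152)],15).round(1))
print('rpost',ray(c,[(124,247)],111)[0].round(1))
a=cv2.resize(f[200:330,230:340],None,fx=4,fy=4,interpolation=2); 
b=cv2.resize(f[205:270,90:190],None,fx=4,fy=4,interpolation=2)
b=cv2.copyMakeBorder(b,0,a.shape[0]-b.shape[0],0,0,0)
o=np.clip(np.hstack([a,b]).astype(float)*1.5,0,255).astype(np.uint8); print(o.shape)
cv2.imwrite('pics/z3.png',o[:520,:800,::-1])
E
```

```text
mark (array([635.5,  34.9]), 23.4, array([637.6,  36.5]), 29.8)
cone [ 0.19312395  7.11596759 44.        ]
corners [[515.3 113.1  15. ]
 [769.8  -7.5  15. ]]
rpost [451.8 -81.1 111. ]
(520, 840, 3)
```

View pics/z3.png

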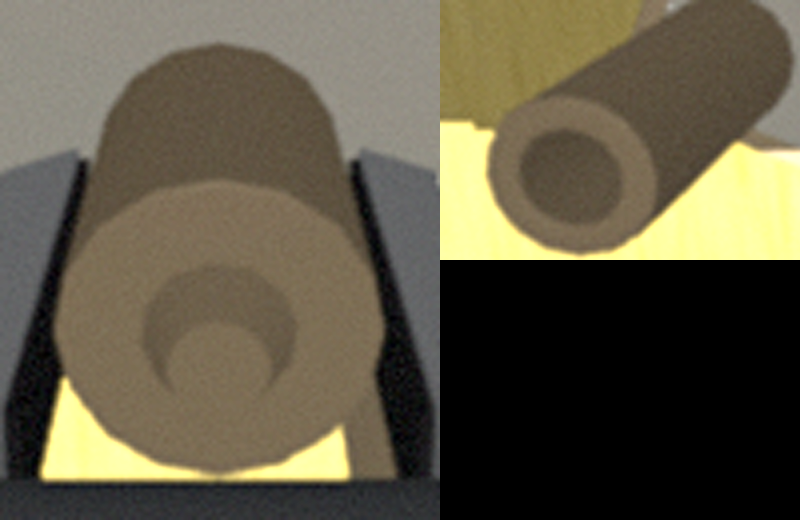

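```bash
python3 - <<'E'
from h import *
c=snap('wrist');f=c['frame'];hsv=cv2.cvtColor(f,cv2.COLOR_RGB2HSV)
s=manip.read_state();H,S,V=[hsv[...,i].astype(int) for i in range(3)]
p=s['eef_pos']
m=((S<60)&(V>120)).astype(np.uint8)
n,l,st,ce=cv2.connectedComponentsWithStats(m)
k=l[118,315];print(st[k],ce[k],'hole',ray(c,[ce[k]],15).round(1), circ(c,((l==k)*255).astype(np.uint8),15,(290,93,342,143)))
b=((S>70)&(V>60)).astype(np.uint8); b[:98]=0;b[139:]=0;b[:,:295]=0;b[:,335:]=0
n,l2,st2,ce2=cv2.connectedComponentsWithStats(b);print(st2[1:],ce2[1:])
print('top',ray(c,[(285,293.5)],p[2]+44)[0]-p,'shoulder',ray(c,[(285,281.5)],p[2]+36)[0]-p)
print('rpost',ray(c,[(123,249.2)],111)[0].round(1))
e=ray(c,[(55/4+230,281.5),(385/4+230,281.5)],p[2]+36);print('dia',e[1]-e[0])
E
```

```text
[303 107  23  24 447] [314.08948546 118.44295302] hole [[631.1  30.2  15. ]] (array([631.1,  30.1]), 12.4, array([631.1,  30.1]), 12.9)
[[296  98  39  40 807]] [[315.80545229 116.03593556]]
top [ 0.10268115  1.79945573 44.        ] shoulder [ 0.12529146  3.53473659 36.        ]
rpost [450.6 -83.5 111. ]
dia [39.48733914 -0.35940345  0.        ]
```

jog_arm([
  [0.2, 0.4, 0, 0, 0, 0, 0.7],
  [0.278, 0.653, -0.2, 0, 0, 0, 0.7],
  [0.278, 0.653, -0.5, 0, 0, 0, 0.7],
  [0.278, 0.653, -0.8, 0, 0, 0, 0.7],
  [0.278, 0.653, -0.8, 0, 0, 0, 0.7],
  [0.278, 0.653, -0.8, 0, 0, 0, 0.7],
])

```text
clock: 6.12
eef_pos: [630.9, 26.3, 107.4]
eef_rot: [-3.139, -0.0, 1.559]
wrist_force: [0.9, 1.0, -0.6]
finger_gap: 39.6
finger_force: 25.0
```

jog_arm([
  [0, 0, -0.2, 0, 0, 0, 0.7],
  [0, 0, -0.4, 0, 0, 0, 0.7],
  [0, 0, -0.4, 0, 0, 0, 0.7],
  [0, 0, -0.4, 0, 0, 0, 0.7],
  [0, 0, -0.4, 0, 0, 0, 0.7],
])

```text
clock: 6.53
eef_pos: [633.0, 25.6, 63.0]
eef_rot: [3.138, -0.0, 1.558]
wrist_force: [-0.2, 0.4, -1.2]
finger_gap: 39.7
finger_force: 25.0
```

jog_arm([
  [-0.012, 0.012, -0.1, 0, 0, 0, 0.7],
  [-0.012, 0.012, -0.15, 0, 0, 0, 0.7],
  [-0.012, 0.012, -0.15, 0, 0, 0, 0.7],
  [-0.012, 0.012, -0.15, 0, 0, 0, 0.7],
  [-0.012, 0.012, -0.15, 0, 0, 0, 0.7],
])

```text
clock: 6.95
eef_pos: [630.4, 27.2, 42.1]
eef_rot: [3.141, -0.0, 1.559]
wrist_force: [0.7, -0.1, -0.5]
finger_gap: 39.5
finger_force: 25.0
```

jog_arm([
  [0, 0, 0, 0, 0, 0, 0.7],
  [0, 0, 0, 0, 0, 0, 0.7],
])

```text
clock: 7.12
eef_pos: [630.4, 27.2, 42.2]
eef_rot: [3.141, -0.0, 1.559]
wrist_force: [-0.2, -0.0, -2.0]
finger_gap: 39.5
finger_force: 25.0
```

jog_arm([
  [0, 0, 0, 0, 0, 0, 0.7],
])

```text
clock: 7.2
eef_pos: [630.4, 27.2, 42.0]
eef_rot: [3.141, 0.0, 1.559]
wrist_force: [0.5, 0.5, -0.3]
finger_gap: 39.7
finger_force: 25.0
```

jog_arm([
  [0.005, 0.002, -0.012, 0, 0, 0, 0.7],
  [0.005, 0.002, -0.024, 0, 0, 0, 0.7],
  [0.005, 0.002, -0.024, 0, 0, 0, 0.7],
  [0.005, 0.002, -0.024, 0, 0, 0, 0.7],
])

```text
clock: 7.53
eef_pos: [631.0, 27.5, 39.1]
eef_rot: [3.141, 0.0, 1.559]
wrist_force: [0.9, -0.4, -0.1]
finger_gap: 39.5
finger_force: 25.0
```

jog_arm([
  [0, 0, -0.008, 0, 0, 0, 0.7],
  [0, 0, -0.012, 0, 0, 0, 0.7],
  [0, 0, -0.012, 0, 0, 0, 0.7],
])

```text
clock: 7.78
eef_pos: [631.1, 27.5, 39.1]
eef_rot: [3.141, 0.0, 1.559]
wrist_force: [-6.8, 0.2, 15.6]
finger_gap: 39.6
finger_force: 25.0
```

jog_arm([
  [0, 0, 0, 0, 0, 0, 0.4],
  [0, 0, 0, 0, 0, 0, 0.3],
  [0, 0, 0, 0, 0, 0, 0.3],
  [0, 0, 0, 0, 0, 0, 0.3],
  [0, 0, 0, 0, 0, 0, 0.3],
])

```text
clock: 8.2
eef_pos: [630.8, 27.4, 37.3]
eef_rot: [-3.141, 0.0, 1.559]
wrist_force: [-0.4, -0.3, -0.5]
finger_gap: 65.4
finger_force: 0.0
```

jog_arm([
  [0, 0, 0.2, 0, 0, 0, 0.3],
  [0, 0, 0.5, 0, 0, 0, 0.2],
  [0, 0, 0.8, 0, 0, 0, 0],
  [0, 0, 1, 0, 0, 0, 0],
  [0, 0, 1, 0, 0, 0, 0],
  [0, 0, 1, 0, 0, 0, 0],
])

```text
clock: 8.7
eef_pos: [631.3, 27.4, 158.6]
eef_rot: [3.139, 0.0, 1.559]
wrist_force: [0.4, 0.1, -0.3]
finger_gap: 93.4
finger_force: 0.0
```

jog_arm([
  [0, -0.3, 0.3, 0, 0, 0, 0],
  [0, -0.3, 0.5, 0, 0, 0, 0],
  [0, -0.3, 0.5, 0, 0, 0, 0],
  [0, -0.3, 0.5, 0, 0, 0, 0],
])

```text
clock: 9.03
eef_pos: [631.1, -9.0, 217.4]
eef_rot: [3.141, -0.0, 1.558]
wrist_force: [-0.1, 0.2, -0.8]
finger_gap: 94.3
finger_force: 0.0
```

```bash
python3 - <<'E'
from h import *
s=manip.read_state();print(s['clock'],s['eef_pos'].round(1),s['eef_rot'].round(3))
c=snap('wrist','w3.png');print(proj(c,[(631,30.2,75),(631,30.2,83)]))
E
```

```text
9.0333 [631.1  -9.  217.4] [ 3.141 -0.     1.558]
[[283.93654523 161.84264316]
 [283.92844988 162.82045738]]
```

View pics/w3.png

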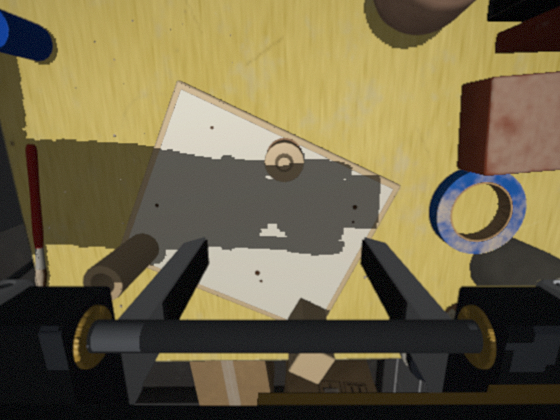

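Base stands upright on the mark at (285,160), against a predicted (284,162). Next, the tall ring.

jog_arm([
  [-0.2, 0.3, 0, 0, 0, 0, 0],
  [-0.3, 0.6, 0, 0, 0, 0, 0],
  [-0.5, 1, 0, 0, 0, 0, 0],
  [-0.5, 1, 0, 0, 0, 0, 0],
])

```text
clock: 9.42
eef_pos: [568.2, 115.7, 215.4]
eef_rot: [-3.138, -0.0, 1.562]
wrist_force: [0.5, 0.1, 0.5]
finger_gap: 93.9
finger_force: 0.0
```

jog_arm([
  [-0.1, 0.3, 0, 0, 0, 0, 0],
  [-0.3, 0.6, 0, 0, 0, 0, 0],
  [-0.5, 1, 0, 0, 0, 0, 0],
  [-0.5, 1, 0, 0, 0, 0, 0],
])

```text
clock: 9.75
eef_pos: [508.0, 235.1, 215.7]
eef_rot: [-3.139, 0.0, 1.562]
wrist_force: [-0.1, 0.1, 0.0]
finger_gap: 93.8
finger_force: 0.0
```

jog_arm([
  [0, 0.3, 0, 0, 0, 0, 0],
  [0, 0.6, 0, 0, 0, 0, 0],
  [0, 1, 0, 0, 0, 0, 0],
  [0, 1, 0, 0, 0, 0, 0],
])

```text
clock: 10.08
eef_pos: [509.5, 356.0, 215.1]
eef_rot: [-3.139, 0.001, 1.562]
wrist_force: [-0.9, -0.2, 0.7]
finger_gap: 94.4
finger_force: 0.0
```

jog_arm([
  [0, 0.3, 0, 0, 0, 0, 0],
  [0, 0.6, 0, 0, 0, 0, 0],
  [0, 0.6, 0, 0, 0, 0, 0],
  [0, 0.6, 0, 0, 0, 0, 0],
])

```text
clock: 10.42
eef_pos: [510.2, 424.3, 214.9]
eef_rot: [-3.139, 0.002, 1.561]
wrist_force: [-0.3, -0.0, 0.2]
finger_gap: 94.2
finger_force: 0.0
```

```bash
python3 - <<'E'
from h import *
s=manip.read_state();print(s['clock'],s['eef_pos'].round(1),s['eef_rot'].round(3),s['joints'].round(2))
c=snap('wrist','w4.png');u=proj(c,[(512,462,36)])[0];print(u)
f=c['frame'];hsv=cv2.cvtColor(f,cv2.COLOR_RGB2HSV)
x,y=np.maximum(u.astype(int)-50,0)
a=cv2.resize(f[y:y+100,x:x+100],None,fx=5,fy=5,interpolation=2);print(x,y)
cv2.imwrite('pics/z4.png',a[:,:,::-1])
E
```

```text
10.4167 [510.2 424.3 214.9] [-3.139e+00  2.000e-03  1.561e+00] [ 0.64  0.56  1.15 -0.    1.43  0.65]
[286.27157675 158.90327584]
236 108
```

View pics/z4.png

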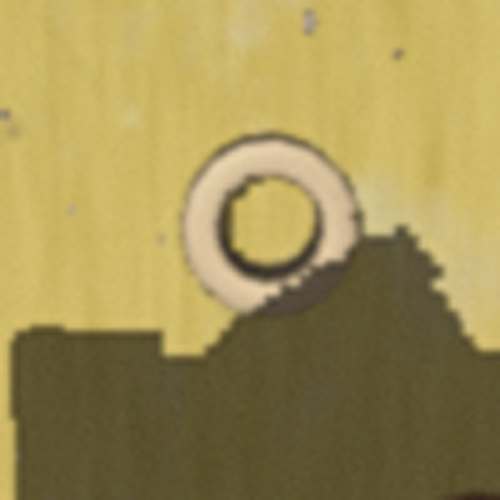

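Ring outer circle centred at crop (272,227), i.e. pixel (290.4,153.4).

```bash
python3 - <<'E'
from h import *
s=manip.read_state();c=snap('wrist')
X=ray(c,[(290.4,153.4)],36)[0];print(X,X-s['eef_pos'], ray(c,[(236+185/5,153.4),(236+360/5,153.4)],36)[:,0])
E
```

```text
[517.16104123 466.93480604  36.        ] [   6.56685462   43.71792447 -179.54128357] [497.85733682 536.68187226]
```

jog_arm([
  [0.055, 0.36, -0.2, 0, 0, 0, 0],
  [0.055, 0.36, -0.5, 0, 0, 0, 0],
  [0.055, 0.36, -0.9, 0, 0, 0, 0],
  [0.055, 0.36, -0.9, 0, 0, 0, 0],
  [0.055, 0.36, -0.9, 0, 0, 0, 0],
  [0.055, 0.36, -0.9, 0, 0, 0, 0],
])

```text
clock: 11.02
eef_pos: [518.5, 466.2, 111.9]
eef_rot: [3.14, -0.001, 1.558]
wrist_force: [-0.1, 0.1, 1.6]
finger_gap: 93.9
finger_force: 0.0
```

jog_arm([
  [0, 0, -0.15, 0, 0, 0, 0],
  [0, 0, -0.3, 0, 0, 0, 0],
  [0, 0, -0.3, 0, 0, 0, 0],
  [0, 0, -0.3, 0, 0, 0, 0],
])

```text
clock: 11.35
eef_pos: [518.3, 466.7, 76.0]
eef_rot: [3.14, -0.001, 1.558]
wrist_force: [0.3, 0.0, -0.1]
finger_gap: 93.9
finger_force: 0.0
```

Down 62 mm to z 14, then close gently.

jog_arm([
  [-0.008, 0.002, -0.2, 0, 0, 0, 0],
  [-0.008, 0.002, -0.4, 0, 0, 0, 0],
  [-0.008, 0.002, -0.515, 0, 0, 0, 0.2],
  [-0.008, 0.002, -0.515, 0, 0, 0, 0.3],
  [-0.008, 0.002, -0.515, 0, 0, 0, 0.5],
  [-0.008, 0.002, -0.515, 0, 0, 0, 0.7],
  [-0.008, 0.002, -0.515, 0, 0, 0, 0.7],
  [-0.008, 0.002, -0.515, 0, 0, 0, 0.7],
], grip_force=15)

```text
clock: 12.02
eef_pos: [517.1, 467.3, 13.3]
eef_rot: [3.14, -0.001, 1.559]
wrist_force: [-0.7, 0.3, 0.3]
finger_gap: 57.6
finger_force: 0.0
```

jog_arm([
  [0, 0, 0, 0, 0, 0, 0.7],
  [0, 0, 0, 0, 0, 0, 0.7],
  [0, 0, 0, 0, 0, 0, 0.7],
  [0, 0, 0, 0, 0, 0, 0.7],
])

```text
clock: 12.35
eef_pos: [516.6, 467.0, 12.1]
eef_rot: [3.141, -0.0, 1.559]
wrist_force: [-0.1, -0.0, 2.7]
finger_gap: 40.0
finger_force: 15.0
```

jog_arm([
  [0, 0, 0.2, 0, 0, 0, 0.7],
  [0, 0, 0.5, 0, 0, 0, 0.7],
  [0, 0, 1, 0, 0, 0, 0.7],
  [0, 0, 1, 0, 0, 0, 0.7],
  [0, 0, 1, 0, 0, 0, 0.7],
])

```text
clock: 12.77
eef_pos: [518.0, 468.1, 137.6]
eef_rot: [3.135, -0.005, 1.559]
wrist_force: [0.4, 0.0, -0.1]
finger_gap: 40.3
finger_force: 15.0
```

jog_arm([
  [0, 0, 0.2, 0, 0, 0, 0.7],
  [0.3, -0.5, 0.5, 0, 0, 0, 0.7],
  [0.5, -1, 0.6, 0, 0, 0, 0.7],
  [0.5, -1, 0.6, 0, 0, 0, 0.7],
  [0.5, -1, 0.6, 0, 0, 0, 0.7],
])

```text
clock: 13.18
eef_pos: [578.3, 343.0, 204.2]
eef_rot: [3.141, 0.001, 1.556]
wrist_force: [0.3, -0.1, -0.5]
finger_gap: 40.2
finger_force: 15.0
```

jog_arm([
  [0.1, -0.3, 0, 0, 0, 0, 0.7],
  [0.2, -0.6, 0, 0, 0, 0, 0.7],
  [0.4, -1, 0, 0, 0, 0, 0.7],
  [0.4, -1, 0, 0, 0, 0, 0.7],
  [0.4, -1, 0, 0, 0, 0, 0.7],
])

```text
clock: 13.6
eef_pos: [625.5, 223.8, 202.3]
eef_rot: [-3.14, 0.001, 1.555]
wrist_force: [-0.3, 0.5, -1.0]
finger_gap: 40.3
finger_force: 15.0
```

jog_arm([
  [0, -0.3, 0, 0, 0, 0, 0.7],
  [0, -0.6, 0, 0, 0, 0, 0.7],
  [0, -1, 0, 0, 0, 0, 0.7],
  [0, -1, 0, 0, 0, 0, 0.7],
  [0, -1, 0, 0, 0, 0, 0.7],
])

```text
clock: 14.02
eef_pos: [624.3, 105.9, 203.1]
eef_rot: [-3.141, 0.0, 1.557]
wrist_force: [0.7, 1.1, -0.1]
finger_gap: 40.3
finger_force: 15.0
```

jog_arm([
  [0, -0.3, 0, 0, 0, 0, 0.7],
  [0, -0.6, 0, 0, 0, 0, 0.7],
  [0, -1, 0, 0, 0, 0, 0.7],
  [0, -1, 0, 0, 0, 0, 0.7],
  [0, -1, 0, 0, 0, 0, 0.7],
  [0, -1, 0, 0, 0, 0, 0.7],
])

```text
clock: 14.52
eef_pos: [624.6, -11.2, 203.3]
eef_rot: [-3.141, -0.001, 1.56]
wrist_force: [0.5, -0.1, -0.4]
finger_gap: 40.3
finger_force: 15.0
```

```bash
python3 - <<'E'
from h import *
s=manip.read_state();p=s['eef_pos'];print(s['clock'],p.round(1),s['eef_rot'].round(3),s['finger_gap'])
c=snap('wrist','w5.png');f=c['frame']
u=proj(c,[(631,31,80)])[0];v=proj(c,[p+[0,0,22]])[0];print(u,v)
o=[]
for q in(u,v):
    x,y=np.maximum((q-[40,45]).astype(int),0);print(x,y)
    o.append(cv2.resize(f[y:y+90,x:x+80],None,fx=5,fy=5,interpolation=2))
cv2.imwrite('pics/z5.png',np.clip(np.hstack(o)*1.3,0,255).astype(np.uint8)[:,:,::-1])
E
```

```text
14.5167 [624.6 -11.2 203.3] [-3.141e+00 -1.000e-03  1.560e+00] 40.325104820561506
[290.95722502 161.06901124] [284.60153208 273.97126495]
250 116
244 228
```

View pics/z5.png

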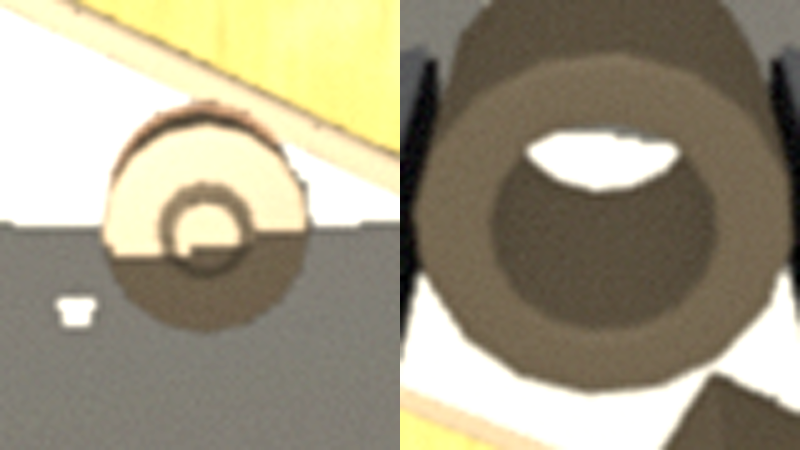

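```bash
python3 - <<'E'
from h import *
s=manip.read_state();c=snap('wrist');p=s['eef_pos']
B=ray(c,[(291.1,161.5)],75)[0];R=ray(c,[(284.6,272.7)],p[2]+24)[0]
print(B,R-p,B-R)
for r in 'R': print(np.diff(ray(c,[(244+3.2,272.7),(244+78,272.7)],p[2]+24)[:,0]), np.diff(ray(c,[(250+20.8,161),(250+61.4,161)],75)[:,0]))
E
```

```text
[631.22123299  30.38924206  75.        ] [1.15420101e-02 1.74651678e+00 2.40000000e+01] [   6.57559196   39.42944651 -152.41729575]
[38.74260362] [38.73775736]
```

jog_arm([
  [0.055, 0.338, 0, 0, 0, 0, 0.7],
  [0.055, 0.338, -0.3, 0, 0, 0, 0.7],
  [0.055, 0.338, -0.6, 0, 0, 0, 0.7],
  [0.055, 0.338, -0.75, 0, 0, 0, 0.7],
  [0.055, 0.338, -0.75, 0, 0, 0, 0.7],
  [0.055, 0.338, -0.75, 0, 0, 0, 0.7],
  [0.055, 0.338, -0.75, 0, 0, 0, 0.7],
])

```text
clock: 15.2
eef_pos: [631.9, 28.3, 115.6]
eef_rot: [3.139, -0.0, 1.56]
wrist_force: [0.2, -0.8, -0.8]
finger_gap: 40.0
finger_force: 15.0
```

jog_arm([
  [0, 0, 0, 0, 0, 0, 0.7],
  [0, 0, 0, 0, 0, 0, 0.7],
])

```text
clock: 15.37
eef_pos: [631.8, 27.6, 115.4]
eef_rot: [3.139, -0.0, 1.559]
wrist_force: [-0.4, -0.7, -1.0]
finger_gap: 40.0
finger_force: 15.0
```

jog_arm([
  [-0.005, 0.014, -0.05, 0, 0, 0, 0.7],
  [-0.005, 0.014, -0.1, 0, 0, 0, 0.7],
  [-0.005, 0.014, -0.15, 0, 0, 0, 0.7],
  [-0.005, 0.014, -0.2, 0, 0, 0, 0.7],
  [-0.005, 0.014, -0.2, 0, 0, 0, 0.7],
  [-0.005, 0.014, -0.2, 0, 0, 0, 0.7],
])

```text
clock: 15.87
eef_pos: [630.3, 29.1, 89.1]
eef_rot: [-3.141, 0.0, 1.559]
wrist_force: [0.9, 0.6, -1.6]
finger_gap: 40.1
finger_force: 15.0
```

jog_arm([
  [0, 0, -0.01, 0, 0, 0, 0.7],
  [0, 0, -0.02, 0, 0, 0, 0.7],
  [0, 0, -0.03, 0, 0, 0, 0.7],
  [0, 0, -0.03, 0, 0, 0, 0.7],
  [0, 0, -0.03, 0, 0, 0, 0.7],
])

```text
clock: 16.28
eef_pos: [630.8, 29.1, 87.0]
eef_rot: [3.141, 0.0, 1.559]
wrist_force: [-2.3, 0.1, 4.8]
finger_gap: 40.2
finger_force: 15.0
```

jog_arm([
  [0, 0, 0, 0, 0, 0, 0.45],
  [0, 0, 0, 0, 0, 0, 0.3],
  [0, 0, 0, 0, 0, 0, 0.3],
  [0, 0, 0, 0, 0, 0, 0.3],
  [0, 0, 0, 0, 0, 0, 0.3],
])

```text
clock: 16.7
eef_pos: [630.5, 29.1, 86.1]
eef_rot: [-3.142, -0.0, 1.559]
wrist_force: [-0.2, 0.4, -0.1]
finger_gap: 65.8
finger_force: 0.0
```

jog_arm([
  [0, 0, 0.2, 0, 0, 0, 0.3],
  [0, 0, 0.4, 0, 0, 0, 0.2],
  [0, 0, 0.7, 0, 0, 0, 0],
  [0, 0, 1, 0, 0, 0, 0],
  [0, 0, 1, 0, 0, 0, 0],
])

```text
clock: 17.12
eef_pos: [632.6, 29.1, 213.9]
eef_rot: [3.131, -0.0, 1.559]
wrist_force: [0.4, -0.3, 1.1]
finger_gap: 89.0
finger_force: 0.0
```

jog_arm([
  [-0.3, -0.4, 0.2, 0, 0, 0, 0],
  [-0.4, -0.7, 0.2, 0, 0, 0, 0],
  [-0.4, -0.7, 0.2, 0, 0, 0, 0],
  [-0.4, -0.7, 0.2, 0, 0, 0, 0],
  [-0.4, -0.7, 0.2, 0, 0, 0, 0],
])

```text
clock: 17.53
eef_pos: [582.5, -55.3, 230.3]
eef_rot: [3.141, -0.0, 1.557]
wrist_force: [0.8, 0.3, -0.5]
finger_gap: 94.1
finger_force: 0.0
```

```bash
python3 - <<'E'
from h import *
s=manip.read_state();p=s['eef_pos'];print(s['clock'],p.round(1),s['eef_rot'].round(3),s['finger_gap'])
c=snap('wrist','w6.png')
for n,X in dict(prop=(631,30.3,111),rp=(450.6,-83.5,111)).items(): print(n,proj(c,X))
E
```

```text
17.5333 [582.5 -55.3 230.3] [ 3.141 -0.     1.557] 94.0791377461895
prop [[337.72225389 111.91105319]]
rp [[151.17285854 234.96060021]]
```

View pics/w6.png

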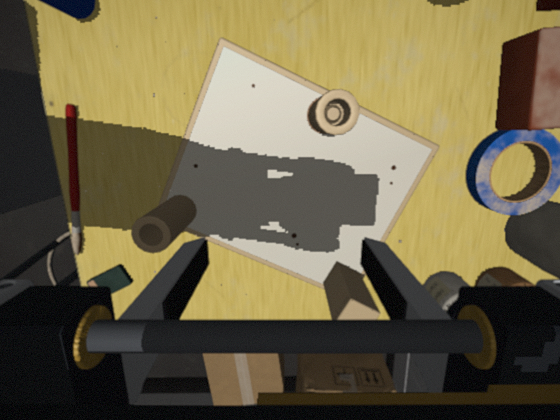

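Ring seated: the prop top is at (336,112) against a predicted (337.7,111.9), and the round post at (152,235) is unmoved. Next, the cup.

jog_arm([
  [-0.1, 0.3, 0, 0, 0, 0, 0],
  [-0.3, 0.6, 0, 0, 0, 0, 0],
  [-0.4, 1, 0, 0, 0, 0, 0],
  [-0.4, 1, 0, 0, 0, 0, 0],
])

```text
clock: 17.92
eef_pos: [533.1, 70.4, 229.9]
eef_rot: [-3.141, -0.001, 1.563]
wrist_force: [0.3, 0.5, 0.0]
finger_gap: 94.2
finger_force: 0.0
```

jog_arm([
  [-0.1, 0.3, 0, 0, 0, 0, 0],
  [-0.3, 0.6, 0, 0, 0, 0, 0],
  [-0.4, 1, 0, 0, 0, 0, 0],
  [-0.4, 1, 0, 0, 0, 0, 0],
])

```text
clock: 18.25
eef_pos: [484.8, 190.2, 229.9]
eef_rot: [-3.141, -0.001, 1.563]
wrist_force: [0.6, 0.5, 0.0]
finger_gap: 93.6
finger_force: 0.0
```

jog_arm([
  [-0.1, 0.3, 0, 0, 0, 0, 0],
  [-0.3, 0.6, 0, 0, 0, 0, 0],
  [-0.4, 0.9, 0, 0, 0, 0, 0],
  [-0.4, 0.9, 0, 0, 0, 0, 0],
  [-0.4, 0.9, 0, 0, 0, 0, 0],
  [-0.4, 0.9, 0, 0, 0, 0, 0],
])

```text
clock: 18.75
eef_pos: [438.6, 293.3, 229.7]
eef_rot: [-3.141, 0.0, 1.56]
wrist_force: [-0.1, -0.8, -0.0]
finger_gap: 93.9
finger_force: 0.0
```

```bash
python3 - <<'E'
from h import *
s=manip.read_state();p=s['eef_pos'];print(s['clock'],p.round(1),s['eef_rot'].round(3),s['finger_gap'],s['joints'].round(2))
c=snap('wrist','w7.png')
for n,X in dict(cup=(415.4,368.4,77),bowl=(499.6,245.7,47),disc=(567,369,14)).items(): print(n,proj(c,X))
f=c['frame'];a=cv2.resize(f[40:280,180:480],None,fx=2.5,fy=2.5,interpolation=2);cv2.imwrite('pics/z7.png',a[:,:,::-1])
E
```

```text
18.75 [438.6 293.3 229.7] [-3.141  0.     1.56 ] 93.85882557463543 [ 0.52  0.24  1.56 -0.    1.34  0.53]
cup [[260.65637991 124.84275561]]
bowl [[335.97412167 230.14232263]]
disc [[391.43526038 122.77212786]]
```

View pics/z7.png

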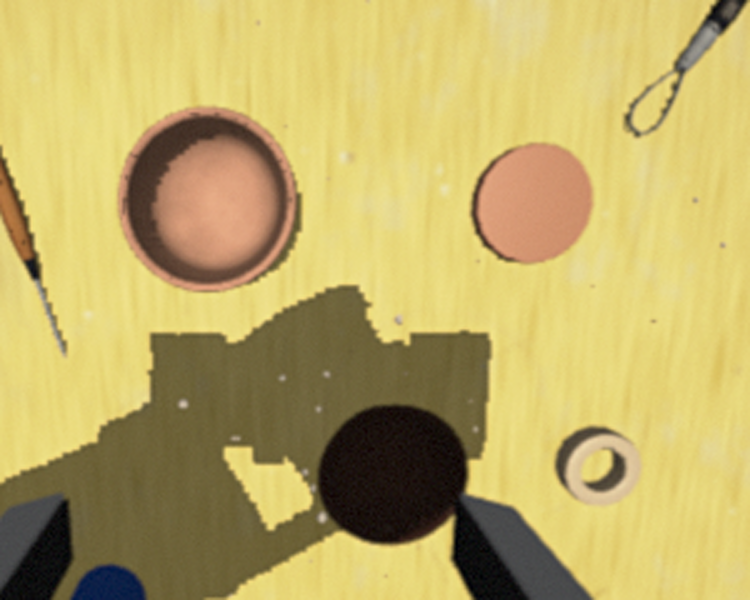

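Cup rim centred at pixel (263,119.6), disc (394,121), bowl rim (337.4,230).

```bash
python3 - <<'E'
from h import *
c=snap('wrist');f=c['frame'];hsv=cv2.cvtColor(f,cv2.COLOR_RGB2HSV)
H,S,V=[hsv[...,i].astype(int) for i in range(3)]
for n,u,w,h,z in(('cup',(263,119.6),179/5,184/5,77),('disc',(394,121),57/2.5,59.5/2.5,14),('bowl',(337.4,230),149/5,28,47)):
    u=np.array(u);e=ray(c,[u,u-[w,0],u+[w,0],u-[0,h],u+[0,h]],z)
    print(n,e[0].round(1),'dia',np.linalg.norm(e[1]-e[2]).round(1),np.linalg.norm(e[3]-e[4]).round(1))
m=((H<12)&(S>80)&(V>150)).astype(np.uint8)*255
print('disc mask',circ(c,m,14,(360,90,430,155)))
E
```

```text
cup [418.3 372.9  77. ] dia 71.4 70.8
disc [570.3 370.3  14. ] dia 54.5 55.0
bowl [501.5 245.2  47. ] dia 71.3 70.9
disc mask (array([568.7, 370.6]), 26.1, array([568.9, 370.8]), 27.0)
```

jog_arm([
  [-0.3, 0.3, 0, 0, 0, 0, 0.62],
  [-0.444, 0.663, -0.2, 0, 0, 0, 0.62],
  [-0.444, 0.663, -0.5, 0, 0, 0, 0.62],
  [-0.444, 0.663, -0.8, 0, 0, 0, 0.62],
  [-0.444, 0.663, -0.9, 0, 0, 0, 0.62],
  [-0.444, 0.663, -0.9, 0, 0, 0, 0.62],
  [-0.444, 0.663, -0.9, 0, 0, 0, 0.62],
  [-0.444, 0.663, -0.9, 0, 0, 0, 0.62],
], grip_force=25)

```text
clock: 19.52
eef_pos: [386.4, 372.6, 123.8]
eef_rot: [3.14, -0.002, 1.558]
wrist_force: [-0.3, -0.7, 1.2]
finger_gap: 43.9
finger_force: 0.0
```

jog_arm([
  [0, 0, 0, 0, 0, 0, 0.62],
  [0, 0, 0, 0, 0, 0, 0.62],
])

```text
clock: 19.68
eef_pos: [386.0, 372.8, 123.5]
eef_rot: [3.14, -0.002, 1.558]
wrist_force: [-0.1, 0.0, -0.5]
finger_gap: 36.0
finger_force: 0.0
```

Descend 72 mm to z 51, then pinch and lift.

jog_arm([
  [-0.006, 0, -0.2, 0, 0, 0, 0.62],
  [-0.006, 0, -0.4, 0, 0, 0, 0.62],
  [-0.006, 0, -0.6, 0, 0, 0, 0.62],
  [-0.006, 0, -0.6, 0, 0, 0, 0.62],
  [-0.006, 0, -0.6, 0, 0, 0, 0.8],
  [-0.006, 0, -0.6, 0, 0, 0, 1],
  [-0.006, 0, -0.6, 0, 0, 0, 1],
  [-0.006, 0, -0.6, 0, 0, 0, 1],
])

```text
clock: 20.35
eef_pos: [385.1, 373.2, 51.6]
eef_rot: [3.14, -0.002, 1.559]
wrist_force: [0.0, -0.2, 0.4]
finger_gap: 12.5
finger_force: 0.0
```

jog_arm([
  [0, 0, 0, 0, 0, 0, 1],
  [0, 0, 0, 0, 0, 0, 1],
  [0, 0, 0, 0, 0, 0, 1],
  [0, 0, 0, 0, 0, 0, 1],
  [0, 0, 0, 0, 0, 0, 1],
])

```text
clock: 20.77
eef_pos: [385.7, 373.3, 51.8]
eef_rot: [3.138, -0.002, 1.559]
wrist_force: [1.7, -1.5, 7.7]
finger_gap: 6.4
finger_force: 24.9
```

jog_arm([
  [0, 0, 0.1, 0, 0, 0, 1],
  [0, 0, 0.3, 0, 0, 0, 1],
  [0, 0, 0.6, 0, 0, 0, 1],
  [0, 0, 0.9, 0, 0, 0, 1],
  [0, 0, 1, 0, 0, 0, 1],
  [0, 0, 1, 0, 0, 0, 1],
])

```text
clock: 21.27
eef_pos: [385.3, 373.5, 174.3]
eef_rot: [3.137, -0.004, 1.559]
wrist_force: [0.7, -0.2, -3.1]
finger_gap: 6.0
finger_force: 25.0
```

jog_arm([
  [0.1, -0.2, 0.2, 0, 0, 0, 1],
  [0.2, -0.5, 0.35, 0, 0, 0, 1],
  [0.3, -0.8, 0.4, 0, 0, 0, 1],
  [0.4, -1, 0.4, 0, 0, 0, 1],
  [0.4, -1, 0.4, 0, 0, 0, 1],
])

```text
clock: 21.68
eef_pos: [433.6, 249.1, 217.6]
eef_rot: [-3.141, 0.001, 1.555]
wrist_force: [-0.3, 0.9, -2.2]
finger_gap: 5.4
finger_force: 25.0
```

jog_arm([
  [0.1, -0.2, 0, 0, 0, 0, 1],
  [0.3, -0.5, 0, 0, 0, 0, 1],
  [0.4, -0.8, 0, 0, 0, 0, 1],
  [0.5, -1, 0, 0, 0, 0, 1],
  [0.5, -1, 0, 0, 0, 0, 1],
])

```text
clock: 22.1
eef_pos: [493.4, 129.2, 216.8]
eef_rot: [-3.14, 0.001, 1.555]
wrist_force: [0.1, 0.6, -1.9]
finger_gap: 5.3
finger_force: 25.0
```

jog_arm([
  [0.1, -0.2, 0, 0, 0, 0, 1],
  [0.3, -0.5, 0, 0, 0, 0, 1],
  [0.4, -0.8, 0, 0, 0, 0, 1],
  [0.5, -1, 0, 0, 0, 0, 1],
  [0.5, -1, 0, 0, 0, 0, 1],
])

```text
clock: 22.52
eef_pos: [553.3, 9.5, 216.6]
eef_rot: [-3.139, 0.0, 1.555]
wrist_force: [0.1, 0.1, -1.7]
finger_gap: 5.3
finger_force: 25.0
```

jog_arm([
  [0.1, -0.2, 0, 0, 0, 0, 1],
  [0.3, -0.5, 0, 0, 0, 0, 1],
  [0.5, -0.74, 0, 0, 0, 0, 1],
  [0.5, -0.74, 0, 0, 0, 0, 1],
  [0.5, -0.74, 0, 0, 0, 0, 1],
  [0.5, -0.74, 0, 0, 0, 0, 1],
  [0.5, -0.74, 0, 0, 0, 0, 1],
])

```text
clock: 23.1
eef_pos: [612.0, -74.7, 217.8]
eef_rot: [-3.141, -0.0, 1.56]
wrist_force: [-0.1, 0.6, -1.6]
finger_gap: 5.4
finger_force: 25.0
```

```bash
python3 - <<'E'
from h import *
s=manip.read_state();p=s['eef_pos'];print(s['clock'],p.round(1),s['eef_rot'].round(3),s['finger_gap'])
c=snap('wrist','w8.png')
for n,X in dict(prop=(631,30.3,111),rp=(450.6,-83.5,111),sq=(658.5,-181.6,111),cup=p+[33,-.5,25]).items(): print(n,proj(c,X))
E
```

```text
23.1 [612.  -74.7 217.8] [-3.141 -0.     1.56 ] 5.41949754354525
prop [[306.10680586  87.6813906 ]]
rp [[111.86695441 219.8360928 ]]
sq [[331.56077258 310.52710763]]
cup [[348.49062593 276.98714244]]
```

View pics/w8.png

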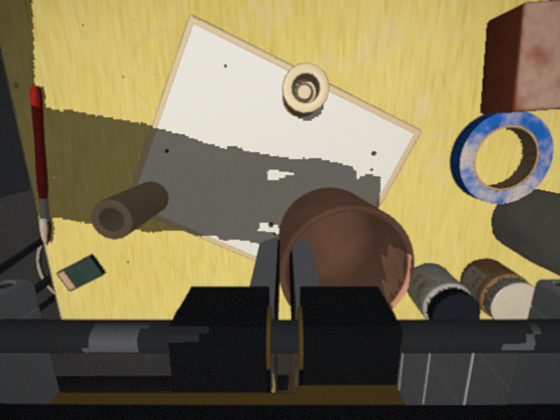

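Cup is held upright at (348,265), prop at (305,88) and round post at (115,220) undisturbed. Lowering.

jog_arm([
  [0, -0.006, -0.2, 0, 0, 0, 1],
  [0, -0.006, -0.4, 0, 0, 0, 1],
  [0, -0.006, -0.7, 0, 0, 0, 1],
  [0, -0.006, -0.9, 0, 0, 0, 1],
  [0, -0.006, -1, 0, 0, 0, 1],
  [0, -0.006, -1, 0, 0, 0, 1],
  [0, -0.006, -1, 0, 0, 0, 1],
])

```text
clock: 23.73
eef_pos: [612.9, -76.4, 99.2]
eef_rot: [3.141, 0.0, 1.559]
wrist_force: [0.4, 0.2, -1.1]
finger_gap: 5.6
finger_force: 25.0
```

jog_arm([
  [0, 0, -0.05, 0, 0, 0, 1],
  [0, 0, -0.1, 0, 0, 0, 1],
  [0, 0, -0.14, 0, 0, 0, 1],
  [0, 0, -0.14, 0, 0, 0, 1],
  [0, 0, -0.14, 0, 0, 0, 1],
])

```text
clock: 24.15
eef_pos: [612.5, -76.8, 81.3]
eef_rot: [-3.141, -0.0, 1.559]
wrist_force: [0.1, 0.2, -1.5]
finger_gap: 5.6
finger_force: 25.0
```

jog_arm([
  [0, 0, 0, 0, 0, 0, 1],
  [0, 0, 0, 0, 0, 0, 1],
])

```text
clock: 24.32
eef_pos: [612.7, -76.9, 81.7]
eef_rot: [3.141, 0.0, 1.559]
wrist_force: [-0.1, -0.0, -1.3]
finger_gap: 5.2
finger_force: 25.0
```

jog_arm([
  [-0.006, 0.013, -0.04, 0, 0, 0, 1],
  [-0.006, 0.013, -0.08, 0, 0, 0, 1],
  [-0.006, 0.013, -0.11, 0, 0, 0, 1],
  [-0.006, 0.013, -0.11, 0, 0, 0, 1],
  [-0.006, 0.013, -0.11, 0, 0, 0, 1],
])

```text
clock: 24.73
eef_pos: [611.8, -75.3, 69.1]
eef_rot: [3.141, 0.0, 1.559]
wrist_force: [-8.6, 0.9, 11.2]
finger_gap: 5.8
finger_force: 24.9
```

jog_arm([
  [0, 0, -0.01, 0, 0, 0, 1],
  [0, 0, -0.015, 0, 0, 0, 1],
  [0, 0, -0.015, 0, 0, 0, 1],
])

```text
clock: 24.98
eef_pos: [611.7, -75.6, 68.5]
eef_rot: [3.141, 0.001, 1.559]
wrist_force: [-16.2, 0.8, 25.9]
finger_gap: 5.7
finger_force: 25.0
```

jog_arm([
  [0, 0, 0.006, 0, 0, 0, 0.85],
  [0, 0, 0.006, 0, 0, 0, 0.7],
  [0, 0, 0.006, 0, 0, 0, 0.65],
  [0, 0, 0.006, 0, 0, 0, 0.65],
  [0, 0, 0.006, 0, 0, 0, 0.65],
])

```text
clock: 25.4
eef_pos: [611.8, -75.2, 66.7]
eef_rot: [-3.141, -0.0, 1.559]
wrist_force: [-0.0, 0.3, -0.1]
finger_gap: 32.4
finger_force: 0.0
```

jog_arm([
  [0, 0, 0.1, 0, 0, 0, 0.65],
  [0, 0, 0.3, 0, 0, 0, 0.65],
  [0, 0, 0.6, 0, 0, 0, 0.65],
  [0, 0, 1, 0, 0, 0, 0.65],
  [0, 0, 1, 0, 0, 0, 0.65],
])

```text
clock: 25.82
eef_pos: [613.9, -75.6, 195.4]
eef_rot: [3.132, 0.002, 1.559]
wrist_force: [0.4, -1.1, 0.3]
finger_gap: 32.7
finger_force: 0.0
```

jog_arm([
  [0.1, -0.3, 0.2, 0, 0, 0, 0.3],
  [0.1, -0.5, 0.3, 0, 0, 0, 0],
  [0.1, -0.5, 0.3, 0, 0, 0, 0],
  [0.1, -0.5, 0.3, 0, 0, 0, 0],
  [0.1, -0.5, 0.3, 0, 0, 0, 0],
])

```text
clock: 26.23
eef_pos: [623.5, -134.8, 222.8]
eef_rot: [-3.141, -0.0, 1.559]
wrist_force: [-0.5, 0.7, -0.0]
finger_gap: 62.7
finger_force: 0.0
```

```bash
python3 - <<'E'
from h import *
s=manip.read_state();p=s['eef_pos'];print(s['clock'],p.round(1),s['eef_rot'].round(3),s['finger_gap'])
c=snap('wrist','w9.png')
for n,X in dict(prop=(631,30.3,111),rp=(450.6,-83.5,111),sq=(658.5,-181.6,111),cup=(644.8,-75.7,92)).items(): print(n,proj(c,X))
E
```

```text
26.2333 [ 623.5 -134.8  222.8] [-3.141 -0.     1.559] 62.732945232904996
prop [[291.61562854   8.79521189]]
rp [[ 91.72554516 154.75078658]]
sq [[320.93648642 253.624915  ]]
cup [[306.36738041 142.00933625]]
```

View pics/w9.png

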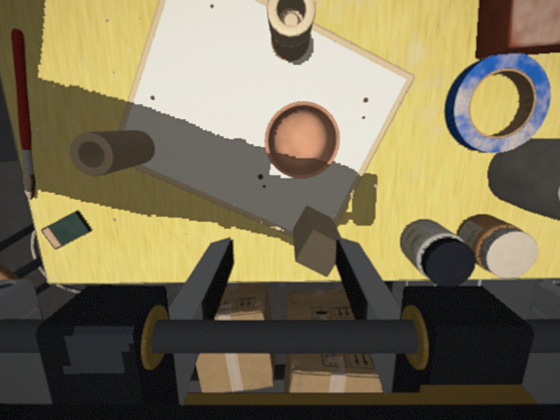

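Cup stands upright with its rim at about (302,139), prop at (291,12), round post (93,154) and square post (318,250) still standing. That was my 14th picture, so I continue numerically.

```bash
python3 - <<'E'
from h import *
c=snap('wrist');f=c['frame'];hsv=cv2.cvtColor(f,cv2.COLOR_RGB2HSV)
H,S,V=[hsv[...,i].astype(int) for i in range(3)]
m=((H<14)&(S>75)).astype(np.uint8)*255
m=cv2.morphologyEx(m,cv2.MORPH_OPEN,np.ones((3,3)))
print('cup',circ(c,m,92,(258,95,348,186)))
x=np.argwhere(m[95:186,258:348]);print(x.min(0)+[95,258],x.max(0)+[95,258])
t=snap('top')
ht=cv2.cvtColor(t['frame'],cv2.COLOR_RGB2HSV).astype(int)
u=proj(t,(644,-74,92))[0];print('top pred',u, proj(t,[(644,-74,15)]))
mt=((ht[...,0]<14)&(ht[...,1]>75)).astype(np.uint8)*255
x,y=u.astype(int);print(circ(t,mt,92,(x-22,y-22,x+22,y+22)))
u=proj(t,(631,30.3,111))[0];print('prop top',u)
E
```

```text
cup (array([640.5, -74.2]), 34.8, array([640.5, -74.5]), 35.6)
[102 265] [178 339]
top pred [360.50581287 175.6070017 ] [[356.47828107 180.41445113]]
(array([636.8, -72.8]), 35.9, array([636.9, -72.2]), 39.4)
prop top [326.10295973 179.6468941 ]
```

Cup is at about (640.5,-74), roughly 4 mm from the (645,-76) midpoint, which is acceptable. Next, the disc.

jog_arm([
  [-0.1, 0.3, 0, 0, 0, 0, 0],
  [-0.1, 0.6, 0, 0, 0, 0, 0],
  [-0.1, 1, 0, 0, 0, 0, 0],
  [-0.1, 1, 0, 0, 0, 0, 0],
])

```text
clock: 26.72
eef_pos: [611.3, -9.5, 223.0]
eef_rot: [-3.141, -0.001, 1.563]
wrist_force: [0.8, -0.5, -0.1]
finger_gap: 93.7
finger_force: 0.0
```

jog_arm([
  [-0.1, 0.3, 0, 0, 0, 0, 0],
  [-0.1, 0.6, 0, 0, 0, 0, 0],
  [-0.1, 1, 0, 0, 0, 0, 0],
  [-0.1, 1, 0, 0, 0, 0, 0],
])

```text
clock: 27.05
eef_pos: [599.0, 110.3, 222.9]
eef_rot: [-3.141, -0.001, 1.563]
wrist_force: [-0.5, 0.4, 0.8]
finger_gap: 94.1
finger_force: 0.0
```

jog_arm([
  [-0.1, 0.3, 0, 0, 0, 0, 0],
  [-0.1, 0.6, 0, 0, 0, 0, 0],
  [-0.1, 1, 0, 0, 0, 0, 0],
  [-0.1, 1, 0, 0, 0, 0, 0],
])

```text
clock: 27.38
eef_pos: [586.6, 230.1, 222.6]
eef_rot: [-3.141, -0.001, 1.563]
wrist_force: [-0.9, 0.5, -0.6]
finger_gap: 93.8
finger_force: 0.0
```

jog_arm([
  [-0.1, 0.3, 0, 0, 0, 0, 0],
  [-0.15, 0.6, 0, 0, 0, 0, 0],
  [-0.15, 1, -0.2, 0, 0, 0, 0],
  [-0.15, 1, -0.3, 0, 0, 0, 0],
  [-0.15, 1, -0.3, 0, 0, 0, 0],
  [-0.15, 1, -0.3, 0, 0, 0, 0],
])

```text
clock: 27.88
eef_pos: [569.3, 344.5, 186.1]
eef_rot: [-3.14, 0.001, 1.56]
wrist_force: [0.5, -0.2, 0.2]
finger_gap: 93.6
finger_force: 0.0
```

```bash
python3 - <<'E'
from h import *
s=manip.read_state();p=s['eef_pos'];print(s['clock'],p.round(1),s['eef_rot'].round(3),s['finger_gap'])
c=snap('wrist');hsv=cv2.cvtColor(c['frame'],cv2.COLOR_RGB2HSV).astype(int)
H,S,V=[hsv[...,i] for i in range(3)]
u=proj(c,(569.5,370.5,14))[0];x,y=u.astype(int);print(u)
r=circ(c,((H<14)&(S>75)).astype(np.uint8)*255,14,(x-42,y-42,x+42,y+42));print(r,r[0]-p[:2])
E
```

```text
27.8833 [569.3 344.5 186.1] [-3.14e+00  1.00e-03  1.56e+00] 93.63095811404654
[284.80448639 170.42985617]
(array([569.5, 371. ]), 26.5, array([569.4, 370.9]), 27.3) [ 0.19783661 26.50793505]
```

jog_arm([
  [0, 0.22, -0.3, 0, 0, 0, 0],
  [0, 0.22, -0.6, 0, 0, 0, 0],
  [0, 0.22, -1, 0, 0, 0, 0],
  [0, 0.22, -1, 0, 0, 0, 0],
  [0, 0.22, -1, 0, 0, 0, 0],
  [0, 0.22, -1, 0, 0, 0, 0],
])

```text
clock: 28.43
eef_pos: [571.3, 370.8, 70.1]
eef_rot: [3.139, -0.002, 1.558]
wrist_force: [1.0, 0.2, 1.0]
finger_gap: 94.2
finger_force: 0.0
```

jog_arm([
  [0, 0, 0, 0, 0, 0, 0],
  [0, 0, 0, 0, 0, 0, 0],
])

```text
clock: 28.6
eef_pos: [571.1, 371.4, 70.2]
eef_rot: [3.138, -0.002, 1.558]
wrist_force: [-0.3, -0.6, 0.8]
finger_gap: 94.1
finger_force: 0.0
```

jog_arm([
  [-0.013, -0.003, -0.2, 0, 0, 0, 0],
  [-0.013, -0.003, -0.4, 0, 0, 0, 0],
  [-0.013, -0.003, -0.485, 0, 0, 0, 0.1],
  [-0.013, -0.003, -0.485, 0, 0, 0, 0.2],
  [-0.013, -0.003, -0.485, 0, 0, 0, 0.3],
  [-0.013, -0.003, -0.485, 0, 0, 0, 0.4],
  [-0.013, -0.003, -0.485, 0, 0, 0, 0.5],
], grip_force=20)

```text
clock: 29.18
eef_pos: [568.6, 370.9, 9.8]
eef_rot: [3.141, -0.001, 1.559]
wrist_force: [0.6, 0.4, -0.4]
finger_gap: 64.0
finger_force: 0.0
```

jog_arm([
  [0, 0, 0, 0, 0, 0, 0.6],
  [0, 0, 0, 0, 0, 0, 0.6],
  [0, 0, 0, 0, 0, 0, 0.6],
  [0, 0, 0, 0, 0, 0, 0.6],
])

```text
clock: 29.52
eef_pos: [568.5, 370.9, 9.4]
eef_rot: [3.141, -0.0, 1.559]
wrist_force: [-0.3, -0.3, 6.1]
finger_gap: 55.6
finger_force: 20.0
```

jog_arm([
  [0, 0, 0.1, 0, 0, 0, 0.6],
  [0, 0, 0.3, 0, 0, 0, 0.6],
  [0, 0, 0.6, 0, 0, 0, 0.6],
  [0, 0, 1, 0, 0, 0, 0.6],
  [0, 0, 1, 0, 0, 0, 0.6],
])

```text
clock: 29.93
eef_pos: [570.2, 372.0, 137.4]
eef_rot: [3.133, -0.005, 1.559]
wrist_force: [-0.0, 0.1, 0.4]
finger_gap: 55.8
finger_force: 20.0
```

jog_arm([
  [0, -0.3, 0.2, 0, 0, 0, 0.6],
  [0, -0.6, 0.4, 0, 0, 0, 0.6],
  [0, -1, 0.5, 0, 0, 0, 0.6],
  [0, -1, 0.5, 0, 0, 0, 0.6],
  [0, -1, 0.5, 0, 0, 0, 0.6],
])

```text
clock: 30.35
eef_pos: [568.9, 248.4, 190.9]
eef_rot: [3.139, -0.001, 1.556]
wrist_force: [-0.1, -0.7, 0.3]
finger_gap: 55.5
finger_force: 20.0
```

jog_arm([
  [-0.1, -0.3, 0, 0, 0, 0, 0.6],
  [-0.1, -0.6, 0, 0, 0, 0, 0.6],
  [-0.1, -1, 0, 0, 0, 0, 0.6],
  [-0.1, -1, 0, 0, 0, 0, 0.6],
  [-0.1, -1, 0, 0, 0, 0, 0.6],
])

```text
clock: 30.77
eef_pos: [556.3, 129.7, 188.7]
eef_rot: [-3.141, -0.0, 1.557]
wrist_force: [0.5, 0.3, -0.1]
finger_gap: 55.3
finger_force: 20.0
```

jog_arm([
  [-0.1, -0.3, 0, 0, 0, 0, 0.6],
  [-0.15, -0.6, 0, 0, 0, 0, 0.6],
  [-0.15, -1, 0, 0, 0, 0, 0.6],
  [-0.15, -1, 0, 0, 0, 0, 0.6],
  [-0.15, -1, 0, 0, 0, 0, 0.6],
])

```text
clock: 31.18
eef_pos: [538.6, 10.4, 188.7]
eef_rot: [-3.141, -0.0, 1.557]
wrist_force: [-0.1, 1.2, -0.7]
finger_gap: 55.4
finger_force: 20.0
```

jog_arm([
  [0, -0.15, 0, 0, 0, 0, 0.6],
  [0, -0.3, 0, 0, 0, 0, 0.6],
  [0, -0.3, -0.3, 0, 0, 0, 0.6],
  [0, -0.3, -0.6, 0, 0, 0, 0.6],
  [0, -0.3, -0.8, 0, 0, 0, 0.6],
  [0, -0.3, -0.8, 0, 0, 0, 0.6],
  [0, -0.3, -0.8, 0, 0, 0, 0.6],
  [0, -0.3, -0.8, 0, 0, 0, 0.6],
])

```text
clock: 31.85
eef_pos: [539.4, -24.0, 94.5]
eef_rot: [3.14, 0.0, 1.56]
wrist_force: [0.7, -0.3, -0.5]
finger_gap: 55.0
finger_force: 20.0
```

jog_arm([
  [0.01, -0.022, -0.2, 0, 0, 0, 0.6],
  [0.01, -0.022, -0.4, 0, 0, 0, 0.6],
  [0.01, -0.022, -0.53, 0, 0, 0, 0.6],
  [0.01, -0.022, -0.53, 0, 0, 0, 0.6],
  [0.01, -0.022, -0.53, 0, 0, 0, 0.6],
  [0.01, -0.022, -0.53, 0, 0, 0, 0.6],
])

```text
clock: 32.35
eef_pos: [540.7, -27.7, 31.4]
eef_rot: [3.139, 0.0, 1.559]
wrist_force: [0.0, 0.2, -0.6]
finger_gap: 55.6
finger_force: 20.0
```

jog_arm([
  [0, 0, -0.02, 0, 0, 0, 0.6],
  [0, 0, -0.03, 0, 0, 0, 0.6],
  [0, 0, -0.03, 0, 0, 0, 0.6],
])

```text
clock: 32.6
eef_pos: [539.7, -27.9, 26.2]
eef_rot: [3.141, 0.0, 1.559]
wrist_force: [-0.7, -0.8, -0.6]
finger_gap: 55.3
finger_force: 20.0
```

jog_arm([
  [0.008, 0.01, -0.01, 0, 0, 0, 0.6],
  [0.008, 0.01, -0.018, 0, 0, 0, 0.6],
  [0.008, 0.01, -0.018, 0, 0, 0, 0.6],
  [0.008, 0.01, -0.018, 0, 0, 0, 0.6],
])

```text
clock: 32.93
eef_pos: [540.8, -26.5, 24.4]
eef_rot: [3.141, -0.0, 1.559]
wrist_force: [-4.1, 1.8, 9.2]
finger_gap: 55.4
finger_force: 20.0
```

jog_arm([
  [0, 0, 0, 0, 0, 0, 0.35],
  [0, 0, 0, 0, 0, 0, 0.2],
  [0, 0, 0, 0, 0, 0, 0.2],
  [0, 0, 0, 0, 0, 0, 0.2],
  [0, 0, 0, 0, 0, 0, 0.2],
])

```text
clock: 33.35
eef_pos: [540.4, -26.7, 23.4]
eef_rot: [-3.141, -0.0, 1.559]
wrist_force: [-0.3, -0.4, -0.2]
finger_gap: 74.9
finger_force: 0.0
```

jog_arm([
  [0, 0, 0.1, 0, 0, 0, 0.2],
  [0, 0, 0.3, 0, 0, 0, 0.2],
  [0, 0, 0.6, 0, 0, 0, 0.2],
  [0, 0, 1, 0, 0, 0, 0.2],
  [0, 0, 1, 0, 0, 0, 0.2],
  [0, 0, 1, 0, 0, 0, 0.2],
])

```text
clock: 33.85
eef_pos: [541.7, -26.8, 147.2]
eef_rot: [3.136, 0.001, 1.559]
wrist_force: [-0.1, 0.2, -0.8]
finger_gap: 74.9
finger_force: 0.0
```

jog_arm([
  [0, -0.1, 0.3, 0, 0, 0, 0.2],
  [0, -0.1, 0.5, 0, 0, 0, 0.2],
  [0, -0.1, 0.5, 0, 0, 0, 0.2],
  [0, -0.1, 0.5, 0, 0, 0, 0.2],
  [0, -0.1, 0.5, 0, 0, 0, 0.2],
])

```text
clock: 34.27
eef_pos: [539.8, -38.5, 201.9]
eef_rot: [-3.139, -0.0, 1.559]
wrist_force: [0.8, 0.3, -0.9]
finger_gap: 75.4
finger_force: 0.0
```

```bash
python3 - <<'E'
from h import *
s=manip.read_state();p=s['eef_pos'];print(s['clock'],p.round(1),s['eef_rot'].round(3),s['finger_gap'])
c=snap('wrist','w10.png');hsv=cv2.cvtColor(c['frame'],cv2.COLOR_RGB2HSV).astype(int)
H,S,V=[hsv[...,i] for i in range(3)]
m=((H<14)&(S>75)).astype(np.uint8)*255
for n,X,r in(('disc',(540.8,-26.7,29),40),('cup',(642,-75,92),55)):
    u=proj(c,X)[0];x,y=u.astype(int);print(n,u)
    print(circ(c,m,X[2],(max(x-r,0),max(y-r,0),x+r,y+r)))
E
```

```text
34.2667 [539.8 -38.5 201.9] [-3.139 -0.     1.559] 75.43548383885364
disc [285.65296395 183.25803829]
(array([540.6, -26.3]), 26.9, array([540.2, -26.4]), 27.8)
cup [391.51220513 243.8183733 ]
(array([637. , -65.3]), 36.4, array([634.8, -66.7]), 43.7)
```

jog_arm([
  [-0.1, 0.3, 0, 0, 0, 0, 0.4],
  [-0.2, 0.6, 0, 0, 0, 0, 0.6],
  [-0.3, 1, 0, 0, 0, 0, 0.6],
  [-0.3, 1, 0, 0, 0, 0, 0.6],
  [-0.3, 1, 0, 0, 0, 0, 0.6],
])

```text
clock: 34.73
eef_pos: [503.5, 83.4, 202.4]
eef_rot: [-3.14, 0.0, 1.562]
wrist_force: [0.2, -0.4, -0.7]
finger_gap: 45.6
finger_force: 0.0
```

jog_arm([
  [-0.1, 0.3, 0, 0, 0, 0, 0.6],
  [-0.2, 0.6, 0, 0, 0, 0, 0.6],
  [-0.3, 0.9, 0, 0, 0, 0, 0.6],
  [-0.3, 0.9, 0, 0, 0, 0, 0.6],
  [-0.3, 0.9, 0, 0, 0, 0, 0.6],
  [-0.3, 0.9, 0, 0, 0, 0, 0.6],
])

```text
clock: 35.23
eef_pos: [468.8, 188.2, 202.8]
eef_rot: [-3.141, 0.001, 1.558]
wrist_force: [0.3, 0.1, 0.3]
finger_gap: 37.5
finger_force: 0.0
```

```bash
python3 - <<'E'
from h import *
s=manip.read_state();p=s['eef_pos'];print(s['clock'],p.round(1),s['eef_rot'].round(3),s['finger_gap'])
c=snap('wrist','w11.png');hsv=cv2.cvtColor(c['frame'],cv2.COLOR_RGB2HSV).astype(int)
H,S,V=[hsv[...,i] for i in range(3)]
u=proj(c,(500.5,245.4,47))[0];x,y=u.astype(int);print(u,hsv[y,x],hsv[y-60,x],hsv[y,x-50])
for t in(60,75):
    m=((V<t)|((V<100)&((H<14)|(H>170)))).astype(np.uint8)*255
    m=cv2.morphologyEx(m,cv2.MORPH_OPEN,np.ones((3,3)))
    r=circ(c,m,47,(x-46,y-46,x+46,y+46));print(r)
    b=m[y-46:y+46,x-46:x+46];q=np.argwhere(b>0);print(q.min(0)+[y-46,x-46],q.max(0)+[y-46,x-46])
E
```

```text
35.2333 [468.8 188.2 202.8] [-3.141e+00  1.000e-03  1.558e+00] 37.54127063058599
[314.97276754 142.26092846] [  8 143  59] [ 26 114 235] [ 26 115 236]
(array([500.4, 245.2]), 34.3, array([500.3, 245.1]), 35.1)
[107 282] [176 348]
(array([500.4, 245. ]), 34.5, array([500. , 245.1]), 35.5)
[107 281] [176 349]
```

jog_arm([
  [-0.004, 0.3, -0.1, 0, 0, 0, 0.62],
  [-0.004, 0.474, -0.4, 0, 0, 0, 0.62],
  [-0.004, 0.474, -0.7, 0, 0, 0, 0.62],
  [-0.004, 0.474, -0.9, 0, 0, 0, 0.62],
  [-0.004, 0.474, -0.9, 0, 0, 0, 0.62],
  [-0.004, 0.474, -0.9, 0, 0, 0, 0.62],
], grip_force=20)

```text
clock: 35.78
eef_pos: [468.3, 245.0, 95.2]
eef_rot: [-3.14, 0.001, 1.557]
wrist_force: [0.5, 0.1, 0.5]
finger_gap: 35.7
finger_force: 0.0
```

jog_arm([
  [0, 0, 0, 0, 0, 0, 0.62],
  [0, 0, 0, 0, 0, 0, 0.62],
])

```text
clock: 35.95
eef_pos: [469.1, 246.0, 97.5]
eef_rot: [3.139, -0.001, 1.558]
wrist_force: [0.2, 0.2, 0.2]
finger_gap: 35.9
finger_force: 0.0
```

jog_arm([
  [-0.007, -0.007, -0.2, 0, 0, 0, 0.62],
  [-0.007, -0.007, -0.4, 0, 0, 0, 0.62],
  [-0.007, -0.007, -0.58, 0, 0, 0, 0.62],
  [-0.007, -0.007, -0.58, 0, 0, 0, 0.62],
  [-0.007, -0.007, -0.58, 0, 0, 0, 0.7],
  [-0.007, -0.007, -0.58, 0, 0, 0, 0.8],
  [-0.007, -0.007, -0.58, 0, 0, 0, 0.9],
  [-0.007, -0.007, -0.58, 0, 0, 0, 1],
])

```text
clock: 36.62
eef_pos: [469.5, 245.9, 28.5]
eef_rot: [3.135, -0.002, 1.559]
wrist_force: [3.5, -3.3, 21.5]
finger_gap: 14.8
finger_force: 18.5
```

jog_arm([
  [0, 0, 0, 0, 0, 0, 1],
  [0, 0, 0, 0, 0, 0, 1],
  [0, 0, 0, 0, 0, 0, 1],
  [0, 0, 0, 0, 0, 0, 1],
  [0, 0, 0, 0, 0, 0, 1],
])

```text
clock: 37.03
eef_pos: [469.8, 246.0, 29.2]
eef_rot: [3.134, -0.002, 1.559]
wrist_force: [2.4, -3.2, 21.5]
finger_gap: 13.6
finger_force: 20.5
```

jog_arm([
  [0, 0, 0.1, 0, 0, 0, 1],
  [0, 0, 0.3, 0, 0, 0, 1],
  [0, 0, 0.6, 0, 0, 0, 1],
  [0, 0, 0.9, 0, 0, 0, 1],
  [0, 0, 1, 0, 0, 0, 1],
  [0, 0, 1, 0, 0, 0, 1],
])

```text
clock: 37.53
eef_pos: [468.3, 245.9, 149.8]
eef_rot: [3.136, -0.003, 1.559]
wrist_force: [-0.4, 0.1, -1.0]
finger_gap: 5.7
finger_force: 20.3
```

```bash
python3 - <<'E'
from h import *
s=manip.read_state();p=s['eef_pos'];print(s['clock'],p.round(1),s['eef_rot'].round(3),s['finger_gap'],s['wrist_force'])
c=snap('wrist','w12.png');hsv=cv2.cvtColor(c['frame'],cv2.COLOR_RGB2HSV).astype(int)
H,S,V=[hsv[...,i] for i in range(3)]
u=proj(c,p+[32,0,19])[0];x,y=u.astype(int);print(u)
m=((V<110)&((H<16)|(H>170))&(S>80)).astype(np.uint8)*255
m=cv2.morphologyEx(m,cv2.MORPH_OPEN,np.ones((3,3)))
b=m[y-90:y+90,x-80:x+90];q=np.argwhere(b>0);print(q.min(0)+[y-90,x-80],q.max(0)+[y-90,x-80])
# right edge of the rim -> x extent at rim height
for yy in(y-20,y-10,y,y+10): 
    r=np.where(m[yy,x-70:x+90]>0)[0]; print(yy, r.min()+x-70,r.max()+x-70, (ray(c,[(r.max()+x-70,yy)],p[2]+19)[0]-p)[:2].round(1))
E
```

```text
37.5333 [468.3 245.9 149.8] [ 3.136e+00 -3.000e-03  1.559e+00] 5.656343847006869 [-0.37455218  0.10680271 -1.03185932]
[344.61805618 270.52878386]
[198 279] [289 392]
250 282 392 [56.5 11.5]
260 282 391 [56.4  5.8]
270 280 387 [54.7 -0. ]
280 284 380 [51.4 -5.9]
```

```bash
python3 - <<'E'
from h import *
p=manip.read_state()['eef_pos']
c=snap('wrist');hsv=cv2.cvtColor(c['frame'],cv2.COLOR_RGB2HSV).astype(int);H,S,V=[hsv[...,i] for i in range(3)]
m=((V<110)&((H<16)|(H>170))&(S>80)).astype(np.uint8)*255
m[:190]=0;m[300:]=0;m[:,:270]=0;m[:,400:]=0
m=cv2.morphologyEx(m,cv2.MORPH_OPEN,np.ones((3,3)))
for i in range(196,292,4): print(i,''.join('#' if m[i,j] else '.' for j in range(270,400,3)))
s=snap('scene');h2=cv2.cvtColor(s['frame'],cv2.COLOR_RGB2HSV).astype(int)
m2=((h2[...,2]<95)&((h2[...,0]<16)|(h2[...,0]>170))&(h2[...,1]>80)).astype(np.uint8)*255
print('scene preds: held rim/foot',proj(s,[p+[32,0,19],p+[32,0,-28],(500,245,47),(500,245,0)]).round())
u=proj(s,p+[32,0,0])[0].astype(int)
for i in range(u[1]-30,u[1]+70,3): print(i,''.join('#' if m2[i,j] else '.' for j in range(u[0]-50,u[0]+50,2)))
E
```

```text
196 ............................................
200 ..................######.#######............
204 ..............#..###.#......#######.........
208 .............#####...#...#...########.......
212 .............#####.#.#.#.#.#.#########......
216 ............##.#..######..##.##########.....
220 .......#.#..#.#.#.....#.##..##.##..#####....
224 .......#....##.#..######..##..........##....
228 ........#..#.##.########.##.###...#..#.#....
232 ..........##..##.######.###.##.###..##.#....
236 ......##....#.##..####.####..#####....#.#...
240 ....#..........#######.########..#####..#...
244 ....###..........######.##.#.##.#.#######...
248 ....##.........###.###########..#.#######...
252 ....##..........####.##########.#.#######...
256 ....##..........######.##.###.##.#.######...
260 .....##...........#.####.##.##.#...######...
264 ....##..........####.#.########..##.####....
268 ..................##.##..##.###..#######....
272 ....#..............###.##########.#.#.#.....
276 .....#...........#....##.........##.........
280 .................##..##.#.##...##..##.......
284 ......#...........
[... 1325 characters left out ...]
........................................
252 ..................................................
255 ..................................................
258 ..................................................
261 ..................................................
264 ..................................................
267 ..................................................
270 ..................................................
273 ..................................................
276 ..................................................
279 ..................................................
282 ..................................................
285 ..................................................
```

```bash
python3 - <<'E'
from h import *
p=manip.read_state()['eef_pos'];c=snap('wrist')
hsv=cv2.cvtColor(c['frame'],cv2.COLOR_RGB2HSV).astype(int);yel=(hsv[...,0]>18)&(hsv[...,0]<35)&(hsv[...,1]>70)
g=np.zeros(yel.shape,np.uint8)
# bowl silhouette vs surroundings: column-wise first bowl row from above, row-wise last bowl col
for j in range(310,392,8):
    r=[i for i in range(170,260) if not yel[i:i+5,j].any()]; print('col',j,r[:1],end=' ')
print()
for i in range(205,285,8):
    r=[j for j in range(430,340,-1) if not yel[i,j-4:j+1].any()]; print('row',i,r[:1],end=' ')
print()
for z in(20,10,5,0,-5,-10,-15,-20):
    a=ray(c,[(345,199),(392,250)],p[2]+z)-p; print(z,a.round(1)[:,:2].tolist())
E
```

```text
col 310 [203] col 318 [200] col 326 [200] col 334 [199] col 342 [198] col 350 [197] col 358 [198] col 366 [200] col 374 [205] col 382 [211] col 390 [226] 
row 205 [375] row 213 [383] row 221 [427] row 229 [390] row 237 [392] row 245 [393] row 253 [392] row 261 [390] row 269 [388] row 277 [383] 
20 [[30.5, 39.7], [56.1, 12.1]]
10 [[32.5, 37.3], [59.7, 7.9]]
5 [[33.4, 36.1], [61.6, 5.8]]
0 [[34.4, 34.9], [63.4, 3.6]]
-5 [[35.4, 33.7], [65.2, 1.5]]
-10 [[36.4, 32.4], [67.0, -0.6]]
-15 [[37.3, 31.2], [68.8, -2.7]]
-20 [[38.3, 30.0], [70.6, -4.9]]
```

Numbers show the bowl held about 14° tilted, far side low, because its leaning wall went flush with the pads. I'll carry it over and tilt the tool back to level it.

jog_arm([
  [0, -0.1, 0.2, 0, 0, 0, 1],
  [0, -0.3, 0.4, 0, 0, 0, 1],
  [0.1, -0.6, 0.5, 0, 0, 0, 1],
  [0.1, -0.8, 0.5, 0, 0, 0, 1],
  [0.1, -1, 0.5, 0, 0, 0, 1],
  [0.1, -1, 0.5, 0, 0, 0, 1],
])

```text
clock: 38.23
eef_pos: [478.8, 122.2, 204.6]
eef_rot: [-3.139, 0.001, 1.556]
wrist_force: [0.1, -0.2, -1.4]
finger_gap: 6.0
finger_force: 20.3
```

jog_arm([
  [0, -0.1, 0, 0, 0, 0, 1],
  [0.1, -0.3, 0, 0, 0, 0, 1],
  [0.2, -0.6, 0, 0, 0, 0, 1],
  [0.2, -0.8, 0, 0, 0, 0, 1],
  [0.2, -1, 0, 0, 0, 0, 1],
  [0.2, -1, 0, 0, 0, 0, 1],
])

```text
clock: 38.73
eef_pos: [502.9, 2.5, 204.8]
eef_rot: [-3.14, 0.001, 1.557]
wrist_force: [0.1, 0.8, -0.5]
finger_gap: 6.2
finger_force: 20.3
```

jog_arm([
  [0, -0.1, 0, 0, -0.03, 0, 1],
  [0, -0.2, 0, 0, -0.08, 0, 1],
  [0, -0.26, 0, 0, -0.12, 0, 1],
  [0, -0.26, 0, 0, -0.156, 0, 1],
  [0, -0.26, 0, 0, -0.156, 0, 1],
  [0, -0.26, 0, 0, -0.156, 0, 1],
  [0, -0.26, 0, 0, -0.156, 0, 1],
])

```text
clock: 39.32
eef_pos: [503.2, -25.3, 205.7]
eef_rot: [2.899, -0.003, 1.56]
wrist_force: [0.5, -0.9, -0.8]
finger_gap: 6.2
finger_force: 20.3
```

```bash
python3 - <<'E'
from h import *
s=manip.read_state();p=s['eef_pos'];print(s['clock'],p.round(1),s['eef_rot'].round(3),s['finger_gap'],s['joints'].round(2))
c=snap('wrist','w13.png')
hsv=cv2.cvtColor(c['frame'],cv2.COLOR_RGB2HSV).astype(int);H,S,V=[hsv[...,i] for i in range(3)]
d=(V<70)&((H<16)|(H>170)|(V<45))
q=np.argwhere(d[190:285,300:400]);print(q.min(0)+[190,300],q.max(0)+[190,300])
print(proj(c,[p+[33,-.8,8],p+[33+36,-.8,8],p+[33,35,8]]).round(1))
E
```

```text
39.3167 [503.2 -25.3 205.7] [ 2.899 -0.003  1.56 ] 6.236845658865682 [-0.14  0.07  1.83  0.04  1.   -0.15]
[198 300] [284 394]
[[341.5 257.4]
 [395.3 251.1]
 [343.9 198.8]]
```

jog_arm([
  [0.036, 0, -0.15, 0, 0, 0, 1],
  [0.036, 0, -0.35, 0, 0, 0, 1],
  [0.036, 0, -0.6, 0, 0, 0, 1],
  [0.036, 0, -0.8, 0, 0, 0, 1],
  [0.036, 0, -0.95, 0, 0, 0, 1],
  [0.036, 0, -0.95, 0, 0, 0, 1],
  [0.036, 0, -0.95, 0, 0, 0, 1],
])

```text
clock: 39.95
eef_pos: [507.5, -25.6, 91.5]
eef_rot: [2.899, -0.003, 1.56]
wrist_force: [0.2, 0.4, -0.7]
finger_gap: 6.3
finger_force: 20.3
```

jog_arm([
  [0, 0, 0, 0, 0, 0, 1],
  [0, 0, 0, 0, 0, 0, 1],
])

```text
clock: 40.12
eef_pos: [508.2, -25.8, 93.3]
eef_rot: [2.895, -0.003, 1.559]
wrist_force: [-1.0, 1.2, -0.5]
finger_gap: 6.0
finger_force: 20.3
```

Lower in small calls and watch for contact (expected near z 68).

jog_arm([
  [-0.006, 0, -0.05, 0, 0, 0, 1],
  [-0.006, 0, -0.1, 0, 0, 0, 1],
  [-0.006, 0, -0.15, 0, 0, 0, 1],
  [-0.006, 0, -0.15, 0, 0, 0, 1],
  [-0.006, 0, -0.15, 0, 0, 0, 1],
])

```text
clock: 40.53
eef_pos: [506.5, -25.8, 73.5]
eef_rot: [2.897, -0.003, 1.559]
wrist_force: [0.3, 0.1, -0.3]
finger_gap: 6.1
finger_force: 20.3
```

jog_arm([
  [0, 0, -0.015, 0, 0, 0, 1],
  [0, 0, -0.025, 0, 0, 0, 1],
  [0, 0, -0.025, 0, 0, 0, 1],
])

```text
clock: 40.78
eef_pos: [506.7, -25.8, 70.7]
eef_rot: [2.897, -0.003, 1.559]
wrist_force: [-0.5, 0.1, -1.6]
finger_gap: 6.0
finger_force: 20.3
```

jog_arm([
  [0, 0, -0.01, 0, 0, 0, 1],
  [0, 0, -0.016, 0, 0, 0, 1],
  [0, 0, -0.016, 0, 0, 0, 1],
])

```text
clock: 41.03
eef_pos: [506.7, -25.8, 68.9]
eef_rot: [2.897, -0.003, 1.559]
wrist_force: [-0.1, -0.2, -0.7]
finger_gap: 6.1
finger_force: 20.3
```

jog_arm([
  [0.006, 0, -0.01, 0, 0, 0, 1],
  [0.006, 0, -0.016, 0, 0, 0, 1],
  [0.006, 0, -0.016, 0, 0, 0, 1],
])

```text
clock: 41.28
eef_pos: [507.4, -25.8, 66.9]
eef_rot: [2.897, -0.003, 1.559]
wrist_force: [0.3, -0.1, -0.8]
finger_gap: 6.4
finger_force: 20.3
```

jog_arm([
  [0, 0, -0.01, 0, 0, 0, 1],
  [0, 0, -0.016, 0, 0, 0, 1],
  [0, 0, -0.016, 0, 0, 0, 1],
])

```text
clock: 41.53
eef_pos: [507.3, -25.8, 64.9]
eef_rot: [2.897, -0.003, 1.559]
wrist_force: [0.1, -0.1, -0.7]
finger_gap: 6.1
finger_force: 20.3
```

jog_arm([
  [0, 0, -0.01, 0, 0, 0, 1],
  [0, 0, -0.016, 0, 0, 0, 1],
  [0, 0, -0.016, 0, 0, 0, 1],
])

```text
clock: 41.78
eef_pos: [507.3, -25.8, 63.0]
eef_rot: [2.897, -0.003, 1.559]
wrist_force: [-0.5, -0.3, -1.7]
finger_gap: 6.0
finger_force: 20.3
```

jog_arm([
  [0, 0, -0.01, 0, 0, 0, 1],
  [0, 0, -0.016, 0, 0, 0, 1],
  [0, 0, -0.016, 0, 0, 0, 1],
])

```text
clock: 42.03
eef_pos: [507.5, -25.9, 61.4]
eef_rot: [2.896, -0.003, 1.559]
wrist_force: [-1.7, 0.1, 3.6]
finger_gap: 5.9
finger_force: 20.3
```

jog_arm([
  [0, 0, 0.05, 0, 0, 0, 1],
  [0.015, 0, 0.08, 0, -0.03, 0, 1],
  [0.03, 0, 0.08, 0, -0.055, 0, 1],
  [0.03, 0, 0.08, 0, -0.055, 0, 1],
  [0.03, 0, 0.08, 0, -0.055, 0, 1],
])

```text
clock: 42.45
eef_pos: [510.8, -25.8, 71.1]
eef_rot: [2.811, -0.004, 1.559]
wrist_force: [0.3, -0.4, -1.5]
finger_gap: 5.9
finger_force: 20.3
```

jog_arm([
  [0, 0, -0.02, 0, 0, 0, 1],
  [0, 0, -0.03, 0, 0, 0, 1],
  [0, 0, -0.03, 0, 0, 0, 1],
])

```text
clock: 42.7
eef_pos: [511.0, -25.8, 66.9]
eef_rot: [2.811, -0.004, 1.559]
wrist_force: [-0.5, -0.1, -1.5]
finger_gap: 6.2
finger_force: 20.3
```

jog_arm([
  [0, 0, -0.01, 0, 0, 0, 1],
  [0, 0, -0.016, 0, 0, 0, 1],
  [0, 0, -0.016, 0, 0, 0, 1],
])

```text
clock: 42.95
eef_pos: [510.9, -25.8, 65.1]
eef_rot: [2.811, -0.004, 1.559]
wrist_force: [0.7, -0.2, -1.5]
finger_gap: 6.1
finger_force: 20.3
```

jog_arm([
  [0, 0, -0.01, 0, 0, 0, 1],
  [0, 0, -0.016, 0, 0, 0, 1],
  [0, 0, -0.016, 0, 0, 0, 1],
])

```text
clock: 43.2
eef_pos: [510.9, -25.8, 63.3]
eef_rot: [2.81, -0.004, 1.559]
wrist_force: [0.2, 0.1, -1.0]
finger_gap: 6.3
finger_force: 20.3
```

jog_arm([
  [0, 0, -0.01, 0, 0, 0, 1],
  [0, 0, -0.016, 0, 0, 0, 1],
  [0, 0, -0.016, 0, 0, 0, 1],
])

```text
clock: 43.45
eef_pos: [510.9, -25.8, 61.3]
eef_rot: [2.81, -0.004, 1.559]
wrist_force: [-0.4, -0.3, -0.9]
finger_gap: 5.8
finger_force: 20.3
```

jog_arm([
  [0, 0, -0.01, 0, 0, 0, 1],
  [0, 0, -0.016, 0, 0, 0, 1],
  [0, 0, -0.016, 0, 0, 0, 1],
])

```text
clock: 43.7
eef_pos: [511.0, -25.8, 59.5]
eef_rot: [2.81, -0.004, 1.559]
wrist_force: [0.0, -0.6, -0.6]
finger_gap: 6.1
finger_force: 20.3
```

jog_arm([
  [0, 0, -0.008, 0, 0, 0, 1],
  [0, 0, -0.012, 0, 0, 0, 1],
  [0, 0, -0.012, 0, 0, 0, 1],
])

```text
clock: 43.95
eef_pos: [511.3, -25.9, 58.8]
eef_rot: [2.809, -0.004, 1.559]
wrist_force: [-5.7, 0.0, 9.7]
finger_gap: 5.8
finger_force: 20.3
```

jog_arm([
  [0, 0, -0.008, 0, 0, 0, 1],
  [0, 0, -0.008, 0, 0, 0, 1],
  [0, 0, -0.008, 0, 0, 0, 1],
])

```text
clock: 44.2
eef_pos: [511.5, -26.0, 58.5]
eef_rot: [2.808, -0.004, 1.559]
wrist_force: [-12.5, -0.3, 18.8]
finger_gap: 5.9
finger_force: 20.5
```

Contact shift says level is at about 16.5°, the wall's own lean; I'll rotate back slightly, release, and withdraw along the tool axis.

jog_arm([
  [0, 0, 0.012, 0, 0.015, 0, 1],
  [0, 0, 0.012, 0, 0.027, 0, 1],
  [0, 0, 0.01, 0, 0.027, 0, 1],
  [0, 0, 0.008, 0, 0.027, 0, 1],
])

```text
clock: 44.53
eef_pos: [511.5, -26.0, 58.9]
eef_rot: [2.851, -0.003, 1.559]
wrist_force: [-9.4, 1.0, 16.8]
finger_gap: 5.9
finger_force: 20.5
```

jog_arm([
  [0, 0, 0, 0, 0, 0, 0.85],
  [0, 0, 0, 0, 0, 0, 0.75],
  [0, 0, 0, 0, 0, 0, 0.68],
  [0, 0, 0, 0, 0, 0, 0.68],
  [0, 0, 0, 0, 0, 0, 0.68],
])

```text
clock: 44.95
eef_pos: [511.0, -25.8, 58.0]
eef_rot: [2.853, -0.004, 1.559]
wrist_force: [0.1, 0.0, 0.0]
finger_gap: 29.7
finger_force: 0.0
```

jog_arm([
  [-0.028, 0, 0.1, 0, 0, 0, 0.68],
  [-0.085, 0, 0.3, 0, 0, 0, 0.68],
  [-0.17, 0, 0.6, 0, 0, 0, 0.68],
  [-0.284, 0, 1, 0, 0, 0, 0.68],
  [-0.284, 0, 1, 0, 0, 0, 0.68],
  [-0.284, 0, 1, 0, 0, 0, 0.68],
])

```text
clock: 45.45
eef_pos: [477.7, -26.0, 181.0]
eef_rot: [2.847, -0.003, 1.559]
wrist_force: [0.6, -0.4, -0.3]
finger_gap: 30.2
finger_force: 0.0
```

jog_arm([
  [0.2, -0.1, 0.1, 0, 0.08, 0, 0.68],
  [0.3, -0.2, 0.2, 0, 0.14, 0, 0.5],
  [0.5, -0.3, 0.3, 0, 0.182, 0, 0.3],
  [0.6, -0.3, 0.3, 0, 0.182, 0, 0],
  [0.6, -0.3, 0.3, 0, 0.182, 0, 0],
  [0.6, -0.3, 0.3, 0, 0.182, 0, 0],
])

```text
clock: 45.95
eef_pos: [548.6, -61.7, 211.5]
eef_rot: [-3.141, -0.001, 1.559]
wrist_force: [0.2, -0.4, 0.7]
finger_gap: 59.7
finger_force: 0.0
```

```bash
python3 - <<'E'
from h import *
s=manip.read_state();p=s['eef_pos'];print(s['clock'],p.round(1),s['eef_rot'].round(3),s['finger_gap'])
c=snap('wrist','w14.png');hsv=cv2.cvtColor(c['frame'],cv2.COLOR_RGB2HSV).astype(int)
H,S,V=[hsv[...,i] for i in range(3)]
m=((V<75)&((H<16)|(H>170))).astype(np.uint8)*255
m=cv2.morphologyEx(m,cv2.MORPH_OPEN,np.ones((3,3)))
u=proj(c,(540.5,-26.5,76))[0];x,y=u.astype(int);print(u)
print('bowl',circ(c,m,76,(x-48,y-48,x+48,y+48)))
q=np.argwhere(m[y-48:y+48,x-48:x+48]);print(q.min(0)+[y-48,x-48],q.max(0)+[y-48,x-48])
for n,X in dict(prop=(631,30.3,111),cup=(642,-75,92),rp=(450.6,-83.5,111)).items(): print(n,proj(c,X))
u=proj(c,(642,-75,92))[0];x,y=u.astype(int);m2=((H<14)&(S>75)&(V>60)).astype(np.uint8)*255
print('cup',circ(c,m2,92,(x-44,max(y-44,0),x+48,y+48)))
E
```

```text
45.95 [548.6 -61.7 211.5] [-3.141e+00 -1.000e-03  1.559e+00] 59.72324122016604
[275.91637424 166.98047336]
bowl (array([540.3, -19.8]), 27.8, array([539.6, -24.4]), 35.8)
[128 240] [199 311]
prop [[383.05862891 102.80819116]]
cup [[380.76505044 217.93101384]]
rp [[178.66545824 234.89865797]]
cup (array([636.3, -69.8]), 37.5, array([636.2, -68.8]), 41.2)
```

Bowl is level (fitted rim radius 35.8 mm) and centred on the disc to about 2 mm. One last check of cup and prop.

jog_arm([
  [0.4, -0.3, 0.1, 0, 0, 0, 0],
  [0.8, -0.5, 0.1, 0, 0, 0, 0],
  [0.8, -0.5, 0.1, 0, 0, 0, 0],
  [0.8, -0.5, 0.1, 0, 0, 0, 0],
  [0.8, -0.5, 0.1, 0, 0, 0, 0],
  [0.8, -0.5, 0.1, 0, 0, 0, 0],
])

```text
clock: 46.5
eef_pos: [644.0, -121.3, 225.6]
eef_rot: [3.139, -0.0, 1.559]
wrist_force: [-0.0, -0.4, 0.2]
finger_gap: 93.8
finger_force: 0.0
```

```bash
python3 - <<'E'
from h import *
s=manip.read_state();p=s['eef_pos'];print(s['clock'],p.round(1),s['eef_rot'].round(3))
c=snap('wrist','w15.png');hsv=cv2.cvtColor(c['frame'],cv2.COLOR_RGB2HSV).astype(int)
H,S,V=[hsv[...,i] for i in range(3)]
m2=cv2.morphologyEx(((H<14)&(S>75)&(V>50)).astype(np.uint8)*255,2,np.ones((3,3)))
u=proj(c,(642,-75,92))[0];x,y=u.astype(int);print('cup',u,circ(c,m2,92,(x-46,max(y-46,0),x+46,y+46)))
q=np.argwhere(m2[y-46:y+46,x-46:x+46]);b=(q.min(0)+q.max(0))/2+[y-46,x-46];print('bbox',ray(c,[b[::-1]],92))
u=proj(c,(631,30.3,111))[0];x,y=u.astype(int);print('prop',u)
# bright warm top ring of the prop
w=((V>180)&(S>40)&(S<110)&(H<22)).astype(np.uint8)*255
x0,y0=max(x-30,0),max(y-30,0);print(circ(c,w,111,(x0,y0,x+30,y+30)))
E
```

```text
46.5 [ 644.  -121.3  225.6] [ 3.139 -0.     1.559]
cup [281.69826112 155.65168207] (array([640.5, -74.3]), 34.9, array([640.2, -74.4]), 35.8)
bbox [[640.38872453 -72.92416454  92.        ]]
prop [266.48625364  28.87647665]
(array([628.7,  31.2]), 19.7, array([626.4,  32.6]), 23.7)
```

```bash
python3 -c "
from cell import manip
print(manip.sign_off())"
```

```text
the job is handed in; nothing more can be done
None
```

The job is handed in at about 46.5 s, built in the order asked: prop (base plus tall ring) on the mark within about 1 mm, cup about 4 mm off its midpoint, disc on its midpoint, and the bowl level and about 2 mm off the disc's centre; neither post was touched as far as I could see (the square post was not measured at the end).

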